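# Right the fallen guide tube and plug it

### The arm

A 7-joint arm with a two-finger parallel gripper is mounted at the origin on the work surface. World frame = base frame: x ahead of the robot, y to its left, z up, the work surface at z = 0. Lengths are in m, angles in rad, forces in N, time in s.
With the tool pointing down it reaches from about 0.35 to 0.9 m from the base axis. Payload 8.1 kg.
Tool frame: the origin (TCP) lies midway between the tips of the shut fingers; the grasp point (between the pads) lies 19 mm behind it; x points along the fingers, z is the direction in which the jaws open and shut, and the axes are right-handed (so a half turn about x gives the same grasp; the last joint's range is limited). The gripper opens to 92 mm and grips with 3 to 60 N. Pads are 19 mm wide; open, the fingers measure 130 mm over their backs; the gripper's body (75 mm by 190 mm) begins 47 mm behind the grasp point.
Start: joints at [-1.272, 0.434, 0.025, 1.573, -0.012, 1.134, -0.075], TCP at [0.244, 0.575, 0.227] pointing down, gripper open.
Joint ranges: [-2.62, 2.62], [-0.44, 2.09], [-1.27, 1.32], [0.08, 2.57], [-1.32, 4.46], [0.12, 2], [-2.74, 2.74]. Speed limits (rad/s): [2.22, 2.22, 3.01, 3.01, 3.14, 3.14, 3.14].

### API

Orientations are given as a rotation vector (axis times angle).
In Python, from cell import arm, optics, finder gives the robot as it stands.
- The arm moves only by the tool send_rows, never from a script. Its argument "rows" is a list that holds one entry, the list of rows, each a list of 7 numbers: the shift along the tool's x, y, z in mm, then the turn, a rotation vector about the tool's x, y, z in degrees, then the opening in per cent of the stroke, from 0 (shut) to 100 (fully open). A call has exactly 8 rows; each row is the pose to reach, as a shift and turn from the pose commanded when the call began, along the tool's axes at that moment; what a row does not reach only later rows make up. A row lasts 1/10 s, in which the tool goes at most 50 mm and 8.59 degrees, less where a joint would pass 70% of its speed; a pose out of reach is approached as far as the arm can. A call with a gripper value outside its range is refused whole. The fingers move at their own pace and stop on an object; "grip_force" is the grip in N (left out, the last holds). Time passes only in rows, so rows that repeat a pose let the fingers close, or fill a call up. It gives the time, the measured TCP pose, the force and the opening at its end, in the units of the state.
- arm.observe(): the state, without advancing time (a new reading comes with each control period).
- optics.get_image(name): name is "side" or "top"; returns (picture, depth): 480x640x3 uint8, red, green, blue; 480x640 float32, m along the optical axis (not along the pixel's ray), 0 where there is no reading.
- optics.get_calibration(name): a dict with "camera_matrix" (3x3 intrinsics, pixels), "D" ([k1, k2, p1, p2, k3] as OpenCV has them; the pictures are not rectified), "position" and "orientation" of the camera in the world. Camera axes: x right, y up, looking along -z (the intrinsics and any distortion apply to the point x, -y, -z); pixel columns grow to the right and rows downward; lengths in m; the calibration is good to about 2 mm. A picture is of the moment at which its call begins. get_calibration takes no time and is no camera call.
- arm.sign_off(): hands the job in, once; it reports no verdict.
Trained networks look in the newest picture that a camera, given by its name, has taken for a name from the list of things; names that differ only in an ending like _2 or _b are one class to them, and where a whole thing is asked for, a point or a joint stands for the part that bears it (a point fixed in the world has none). Each returns a list of dicts, best first, with "confidence" (0 to 1); they miss things now and then, are a little off and sometimes report something else, mostly with a low value. They report only what shows in the picture. A call takes as long as a camera call. They do not tell look-alikes from the thing itself.
- finder.search_frame(camera, thing): "bbox" ([left, top, width, height] in pixels, round what is visible of it).
- finder.regions_of(camera, thing): "region" (480x640 bool, what is visible of it) and "bbox" ([left, top, width, height] in pixels, round what is visible of it).
- finder.place_of(camera, thing): "xy" ([column, row] in pixels: a listed point, or the origin of a listed thing).
The state is a dict: "clock": time; "joints": joint angles; "dq": joint speeds; "joint_efforts": joint torques, N m; "position": TCP position; "ee_rot": TCP orientation; "force": force on the tool from outside, world axes, zero at the start; "ft_torque": the same for the moment, N m; "width": opening from 0.0 (shut) to 1.0 (fully open).
Only numpy, scipy, OpenCV 4.12 (cv2) and the standard library are available. Lean on these libraries where they do the work, as an engineer would, in place of code of your own. Each camera call takes 0.05 s, during which the arm holds its last target.

### The job

One of the three steel guide tubes in the deep tote has toppled against the tote's wall and lost its rubber plug. Tip it up inside the tote, without lifting it out over the rim, and leave it standing upright on its flange like the other two; then take the rubber plug from the shelf and seat it fully home in the tube's open top. Do not shift or knock over the other two tubes, and leave the latch and the lock knob where they lie.

Things in the scene. Friction and masses are not known exactly. Their poses are not given: they have to be found in the camera images.
- tote: Grey steel tote, open on top, fixed on the perforated shelf (shelf top 8 mm above the work surface). Inside 197 (x) by 270 (y) mm and 182 mm deep; walls and floor 4 mm, rim 186 mm above its underside, with a rolled bead standing out 8 mm outside. Origin: centre of its underside; z up, its -x wall faces roughly to the robot.
- tote_row (a point): Middle of the tote's row of three tube places, on its inner floor (4 mm above its underside), 35 mm from the inside of the +x wall; axes as the tote. Places lie at y = -90, 0 and +90 mm here. Two hold a standing tube; the third tube has its foot in its own place and has toppled towards -x, its mouth against the inside of the -x wall, some 5 mm below the rim.
- tube_center (a point): The fallen guide tube: zinc-plated steel, 30 mm in diameter, bore 25 mm, 225 mm long over all, on a square foot flange 60 x 60 x 5 mm centred on it; 0.4 to 0.6 kg. Point: on its axis half-way up (112.5 mm from the flange's underside). z runs from flange to mouth; x, y are square to the flange's edges; y is level as it lies.
- tube_foot (a point): Centre of the underside of the fallen tube's flange; axes as tube_center. The tube starts leaning about 42 degrees from vertical, on the lower edge of its flange. Turned up about that edge without shifting, the flange would foul the +x wall by some 3 mm. Standing, this point is 12 mm above the work surface, and the tube stands firmly by itself.
- tube_mouth (a point): Centre of the open mouth of the fallen tube, in the plane of its end, 225 mm from the flange's underside; axes as tube_center.
- mate_a_foot (a point): One of the two like tubes that stand upright in the tote, loose (same tube and flange, plug already in: head 42 mm in diameter, its top 233 mm above the flange's underside). Point: centre of the flange's underside; z up along the tube.
- mate_b_foot (a point): The other standing tube with its plug in; as mate_a_foot.
- plug_center (a point): Black rubber grommet plug, 26 mm high: round head 42 mm in diameter and 8 mm thick on top of a stem 18 mm long, 21 mm in diameter, tapering to 14 mm at the tip; about 22 g. It stands on the shelf stem down. Point: on its axis half-way up, 13 mm above the stem's tip (9 mm below mid-thickness of the head). z from stem to head.
- plug_neck (a point): Point on the plug's axis in the plane of the underside of its head, 18 mm above the stem's tip; axes as plug_center. Fully home, it meets tube_mouth.
- latch_center (a point): Finished zinc door latch, about 74 x 52 x 34 mm, lying loose on the shelf; a bystander. Point: 17 mm above its underside.
- knob_center (a point): Chromed door lock knob, 41 mm high, 17 mm across its head, standing loose on its 28 mm bezel on the shelf; a bystander. Point: on its axis, 20 mm up.
- chute: Fixed galvanised chute that comes down on to the shelf from the left. Origin: on the shelf under the middle of its foot edge. From there it runs 65 mm level, 12 mm high, then rises at 36 degrees to its +y; 276 mm wide (x), sides 70 mm high. Two more latches, like the loose one, rest on its level run-out (fixed; scenery).
Mind the look-alikes: they are no part of the job. Of the things that look like the part that bears plug_center, the smaller one is meant.

How it is judged:
By the outcome, as a careful person would: the job done as asked, in the order asked, and still so for the second after the job is handed in, with the robot touching nothing.
It also fails if it takes over 61 s, if anything falls off the work surface, if the arm or the gripper's body presses on something with over 40 N, if the wrist force passes 120 N, or if a joint passes its speed limit or range.

## Working session

There is one attempt and no reset: what is moved stays moved. The work goes in short steps, Python scripts to look and compute and a tool call to move; the robot and the scene stay as the last step left them, time stands still between calls to the robot, and variables do not carry over. Pictures are saved under pics/ and viewed, and the job is handed in when it is done.

Besides the shell and the picture viewer there is one more tool, called after "Call:" by a JSON object that holds its "name" and its "arguments". send_rows: Moves the arm, as the interface text tells. Its arguments: {"type":"object","properties":{"rows":{"type":"array"},"grip_force":{"type":"number"}},"required":["rows"]}

```bash
ls; mkdir -p pics
python3 - <<'E'
from cell import arm, optics, finder
import cv2, numpy as np
print(arm.observe())
for n in ("side","top"):
    im,d=optics.get_image(n); cv2.imwrite(f"pics/{n}0.png",im[:,:,::-1]); np.savez(f"{n}0.npz",im=im,d=d)
    print(n,optics.get_calibration(n))
E
```

```text
pics
{'clock': 0.0, 'joints': array([-1.27155579,  0.43524908,  0.02499038,  1.57410839, -0.01160486,
        1.13395805, -0.0751031 ]), 'dq': array([-0.00091552,  0.00017016,  0.00015559,  0.00084187,  0.00168323,
       -0.00022371, -0.00120631]), 'joint_efforts': array([ 5.86075930e-04, -6.67852163e+01,  9.85076912e-01, -3.14451134e+01,
       -6.05294108e-02,  4.29603516e-02,  1.62883871e-04]), 'position': array([0.24430842, 0.57472374, 0.22592457]), 'ee_rot': array([-0.9092166 ,  1.37421211,  0.90758785]), 'force': array([ 0.04025453, -0.3425029 , -0.89387741]), 'ft_torque': array([-0.0433743 , -0.02269617, -0.00118509]), 'width': 0.9987364737637601}
side {'camera_matrix': array([[476.13210401,   0.        , 319.48597893],
       [  0.        , 476.13210401, 233.54177608],
       [  0.        ,   0.        ,   1.        ]]), 'D': array([-0.05640051,  0.        ,  0.        ,  0.        ,  0.        ]), 'position': array([-0.16797752, -0.61602755,  0.71355248]), 'orientation': array([ 0.99021447, -0.330362  , -0.60003081])}
top {'camera_matrix': array([[453.44410111,   0.        , 321.8337126 ],
       [  0.        , 453.44410111, 242.76913489],
       [  0.        ,   0.        ,   1.        ]]), 'D': array([-0.0402667,  0.       ,  0.       ,  0.       ,  0.       ]), 'position': array([0.35319117, 0.14085268, 0.95848754]), 'orientation': array([ 0.09088915, -0.07917054, -1.55463665])}
```

View pics/side0.png

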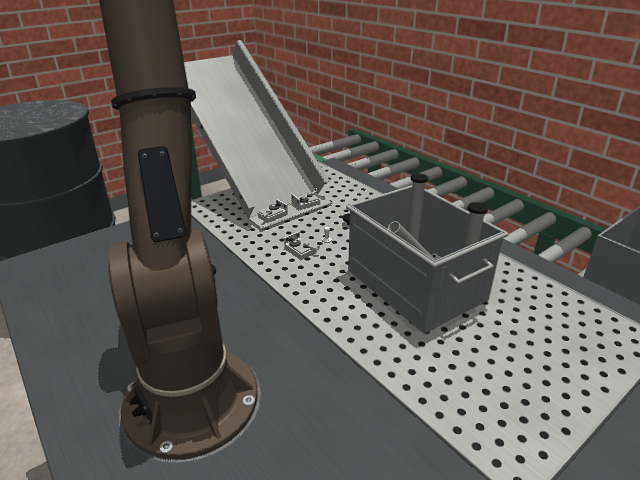

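View pics/top0.png

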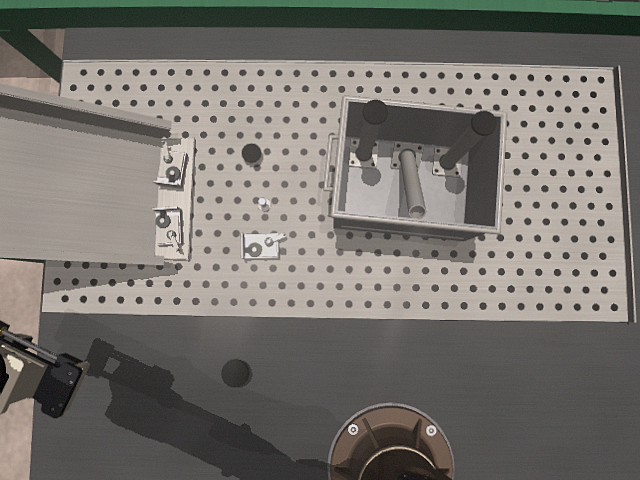

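The side view shows the tote at about (425,265), with the fallen tube's mouth at (393,228) and the mates' plugs at (419,178) and (478,208). In the top view, the fallen tube lies in the middle place with its mouth at (417,211). A dark disc sits on the shelf at (252,154) and a second, possibly larger one on the work surface at (235,373).

```bash
cat > h.py <<'E'
from cell import arm, optics, finder
import cv2, numpy as np
from scipy.spatial.transform import Rotation as R
def cal(n):
    c=optics.get_calibration(n); return c['camera_matrix'],c['D'],np.array(c['position']),R.from_rotvec(c['orientation']).as_matrix()
def ray(n,uv):
    K,D,p,M=cal(n); q=cv2.undistortPoints(np.array([[uv]],float),K,D)[0,0]
    return p,M@np.array([q[0],-q[1],-1.0])
def at_depth(n,uv,d): 
    p,v=ray(n,uv); return p+v*d
def at_z(n,uv,z):
    p,v=ray(n,uv); return p+v*(z-p[2])/v[2]
def tri(a,b):
    (p,v),(q,w)=ray('side',a),ray('top',b)
    A=np.stack([v,-w],1); s=np.linalg.lstsq(A,q-p,rcond=None)[0]
    x,y=p+s[0]*v,q+s[1]*w; return (x+y)/2,np.linalg.norm(x-y)
def proj(n,P):
    K,D,p,M=cal(n); c=(np.atleast_2d(P)-p)@M; c=c*[1,-1,-1]
    return cv2.projectPoints(c.reshape(-1,1,3),np.zeros(3),np.zeros(3),K,D)[0].reshape(-1,2)
def cloud(n,d):
    K,D,p,M=cal(n); vv,uu=np.mgrid[0:480,0:640]
    q=cv2.undistortPoints(np.stack([uu,vv],-1).reshape(-1,1,2).astype(float),K,D).reshape(-1,2)
    c=np.stack([q[:,0],-q[:,1],-np.ones(len(q))],1)*d.reshape(-1,1)
    return (p+c@M.T).reshape(480,640,3)
E
python3 - <<'E'
from h import *
np.set_printoptions(precision=4,suppress=True)
S={}
for t in "tote tote_row tube_mouth tube_foot tube_center mate_a_foot plug_center plug_neck latch_center knob_center".split():
    for c in("side","top"):
        r=finder.place_of(c,t); S[t,c]=r
        print(t,c,[(np.round(x['xy'],1),round(x['confidence'],2)) for x in r[:4]])
    a,b=S[t,'side'],S[t,'top']
    if a and b: print('   tri',tri(a[0]['xy'],b[0]['xy']))
E
```

```text
tote side [(array([414.1, 285.8]), 0.84)]
tote top [(array([400.7, 185.4]), 0.96)]
   tri (array([ 0.5827, -0.0181, -0.0016]), np.float64(0.005084057094114189))
tote_row side []
tote_row top [(array([404.9, 158.6]), 0.61), (array([188.8, 198.5]), 0.33)]
tube_mouth side [(array([396.3, 225.6]), 0.68), (array([296.7, 215.7]), 0.64)]
tube_mouth top [(array([417.3, 209.3]), 0.6)]
   tri (array([ 0.4965, -0.0152,  0.1984]), np.float64(0.0025767787526501293))
tube_foot side [(array([432.8, 271.6]), 0.87)]
tube_foot top [(array([409.3, 155. ]), 0.73), (array([419.3, 208.8]), 0.68), (array([262.5, 244.3]), 0.42)]
   tri (array([ 0.6394, -0.0299,  0.0241]), np.float64(0.012903407548301486))
tube_center side [(array([415.2, 249.1]), 0.83)]
tube_center top [(array([409.7, 180.6]), 0.55)]
   tri (array([ 0.567 , -0.018 ,  0.1117]), np.float64(0.00022636110155471243))
mate_a_foot side [(array([415. , 249.6]), 0.39)]
mate_a_foot top [(array([446.7, 162.8]), 0.59)]
   tri (array([ 0.5644, -0.0586,  0.1454]), np.float64(0.0672904672746542))
plug_center side [(array([203. , 274.4]), 0.47), (array([347.5, 220.3]), 0.43)]
plug_center top [(array([252.6, 152.6]), 0.79), (array([238.1, 369.3]), 0.66)]
   tri (array([0.405 , 0.3172, 0.056 ]), np.float64(0.44569073557823047))
plug_neck side [(array([350.5, 218.9]), 0.53), (array([206.7, 273.5]), 0.42)]
plug_neck top [(array([233.1, 370.6]), 0.87), (array([250.4, 155.3]), 0.76)]
   tri (array([0.3308, 0.1611, 0.2497]), np.float64(0.3002327982567515))
latch_center side [(array([300.1, 244.7]), 0.66)]
latch_center top [(array([261.2, 245.6]), 0.57)]
   tri (array([0.4466, 0.2746, 0.0246]), np.float64(0.0012767965195321388))
knob_center side [(array([326.7, 233.9]), 0.56)]
knob_center top [(array([262.9, 206.2]), 0.63), (array([401.5, 186.6]), 0.36), (array([362. , 153.8]), 0.22)]
   tri (array([0.5314, 0.2713, 0.0281]), np.float64(0.004768839558592165))
```

Run:
```python
from h import *
np.set_printoptions(precision=4,suppress=True)
d=np.load('top0.npz')['d']; im=np.load('top0.npz')['im']; X=cloud('top',d); np.save('Xtop.npy',X)
for uv in [(252,154),(235,373),(300,250),(374,112),(483,124),(417,211),(408,160),(345,100),(505,115),(498,232),(333,215),(400,190),(450,200)]:
    print(uv,X[uv[1],uv[0]],d[uv[1],uv[0]])
s=np.load('side0.npz'); Y=cloud('side',s['d'])
for uv in [(419,178),(478,208),(393,228),(347,217)]: print(uv,Y[uv[1],uv[0]])
c=im[60:250,300:540]; c=cv2.resize(c,None,fx=3.2,fy=3.1); cv2.imwrite('pics/c1.png',c[:,:,::-1])
a=cv2.resize(im[120:190,210:290],(400,350),interpolation=cv2.INTER_CUBIC); b=cv2.resize(im[338:408,195:275],(400,350),interpolation=cv2.INTER_CUBIC)
cv2.imwrite('pics/c2.png',np.hstack([a,b])[:,:,::-1])
c=s['im'][150:350,330:520]; cv2.imwrite('pics/c3.png',cv2.resize(c,None,fx=3,fy=3)[:,:,::-1])
```

```text
(252, 154) [0.6398 0.2983 0.0331] 0.9522244
(235, 373) [0.1893 0.3183 0.034 ] 0.90273285
(300, 250) [0.4404 0.1943 0.0107] 0.9520889
(374, 112) [0.6471 0.0646 0.2465] 0.73898107
(483, 124) [ 0.6303 -0.1143  0.2452] 0.7369401
(417, 211) [ 0.4968 -0.0186  0.1751] 0.79302806
(408, 160) [ 0.6177 -0.0214  0.0778] 0.9027571
(345, 100) [0.6896 0.1102 0.1953] 0.7948043
(505, 115) [ 0.668  -0.1728  0.1928] 0.7926323
(498, 232) [ 0.4594 -0.1539  0.1921] 0.7709077
(333, 215) [0.4844 0.1288 0.194 ] 0.7740332
(400, 190) [ 0.5719 -0.0162  0.0103] 0.96494275
(450, 200) [ 0.5516 -0.1225  0.0113] 0.96085787
(419, 178) [0.6393 0.0539 0.2453]
(478, 208) [ 0.6247 -0.1241  0.245 ]
(393, 228) [ 0.4995 -0.0052  0.187 ]
(347, 217) [0.633  0.3002 0.0342]
```

View crops.

View pics/c1.png

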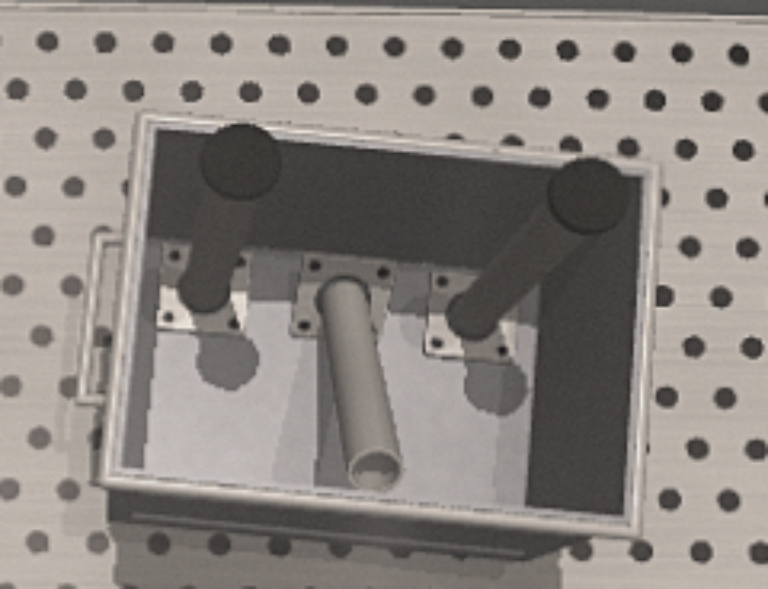

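View pics/c2.png

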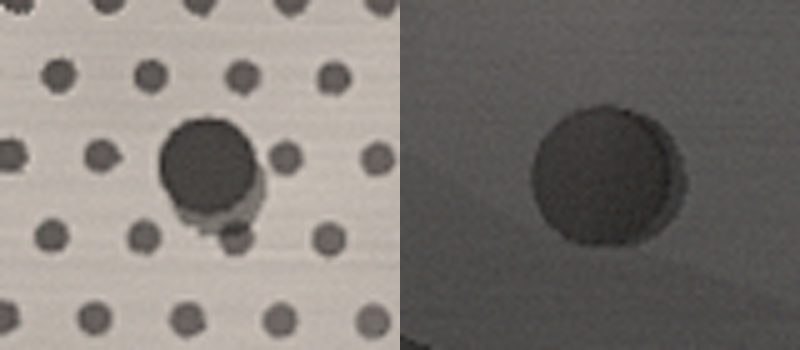

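View pics/c3.png

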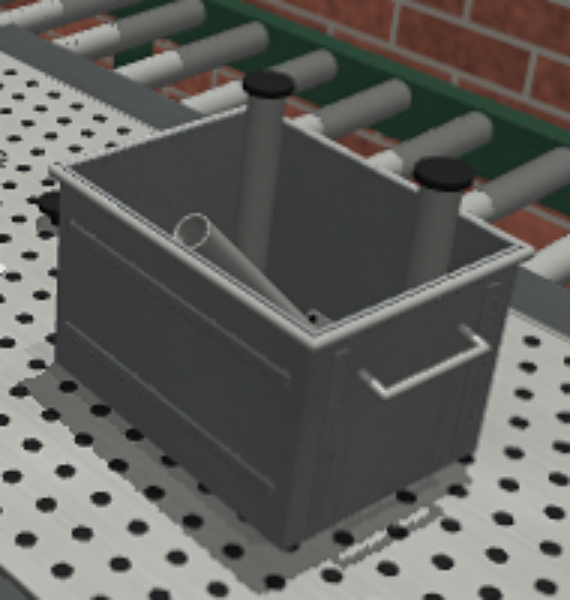

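Plug look-alikes: the disc on the shelf at top (252,154), about 42 mm across, and the disc on the work surface at top (235,373), about 60 mm across. The close crop confirms that the shelf disc is the smaller one, so I choose that. The tube is free in the middle place. Next I'll measure the geometry.

Run:
```python
from h import *
from scipy.optimize import least_squares
np.set_printoptions(precision=4,suppress=True)
X=np.load('Xtop.npy'); im=np.load('top0.npz')['im']
s=np.load('side0.npz'); Y=cloud('side',s['d'])
m=(X[...,2]>.185)&(X[...,2]<.203)&(X[...,0]>.42)&(X[...,0]<.72)&(X[...,1]<.125)&(X[...,1]>-.2)
vv,uu=np.where(m); m2=m.copy(); m2[120:205,380:440]=0
n,l,st,c=cv2.connectedComponentsWithStats(m2.astype(np.uint8)); k=1+np.argmax(st[1:,4]); P=X[l==k]
print('rim n',len(P),'z',np.median(P[:,2]))
r=cv2.minAreaRect(P[:,:2].astype(np.float32)*1000); print('rim rect',r)
# plugs
for nme,uv in (('shelf',(252,154)),('table',(235,373))):
    q=X[uv[1]-25:uv[1]+25,uv[0]-25:uv[0]+25].reshape(-1,3); q=q[np.hypot(*(q[:,:2]-X[uv[1],uv[0],:2]).T)<.05]; q=q[(q[:,2]>.027)&(q[:,2]<.05)]
    print(nme,len(q),cv2.minEnclosingCircle(q[:,:2].astype(np.float32)),q.mean(0))
q=Y[195:240,330:365].reshape(-1,3); q=q[(q[:,2]>.031)&(q[:,2]<.05)&(abs(q[:,0]-.635)<.04)&(abs(q[:,1]-.3)<.04)]; print('shelf side',len(q),q.mean(0))
# mates heads both
for nme,c0 in (('L',(.645,.062)),('R',(.629,-.117))):
  for cn,Z in (('top',X),('side',Y)):
    q=Z.reshape(-1,3); q=q[(q[:,2]>.238)&(np.hypot(*(q[:,:2]-c0).T)<.04)]; print(nme,cn,len(q),q.mean(0),cv2.minEnclosingCircle(q[:,:2].astype(np.float32)))
# fallen tube cylinder
for cn,Z in (('top',X),('side',Y)):
    q=Z.reshape(-1,3)
    a=np.array([.497,-.016,.190]); b=np.array([.635,-.022,.04])
    t=(q-a)@(b-a)/((b-a)@(b-a)); dd=np.linalg.norm(q-a-t[:,None]*(b-a),axis=1)
    q=q[(t>.12)&(t<.8)&(dd<.022)]
    f=lambda p:(np.linalg.norm(np.cross(q-p[:3],p[3:]/np.linalg.norm(p[3:])),axis=1)-.015)
    o=least_squares(lambda p:np.r_[f(p),(p[3:]@p[3:]-1),(p[0]-.55)],np.r_[.55,-.018,.13,.67,-.03,-.74],loss='soft_l1',f_scale=.001)
    ax=o.x[3:]/np.linalg.norm(o.x[3:]); print('tube',cn,len(q),o.x[:3],ax,'tilt',np.degrees(np.arccos(-ax[2])),'rms',np.sqrt(np.mean(f(o.x)**2)))
st=arm.observe(); print(R.from_rotvec(st['ee_rot']).as_matrix())
```

```text
rim n 3817 z 0.19309470820519903
rim rect ((579.1741943359375, -21.423171997070312), (294.88104248046875, 221.2991485595703), 85.0127944946289)
shelf 273 ((0.6443666815757751, 0.30124393105506897), 0.02030877396464348) [0.643  0.3005 0.0337]
table 594 ((0.18836085498332977, 0.31946825981140137), 0.027830997481942177) [0.1893 0.3187 0.0339]
shelf side 40 [0.6328 0.3026 0.0339]
L top 504 [0.6481 0.063  0.2446] ((0.6492061614990234, 0.0628674179315567), 0.021399013698101044)
L side 142 [0.6444 0.0575 0.244 ] ((0.6478770971298218, 0.0593244843184948), 0.021705659106373787)
R top 516 [ 0.6334 -0.1156  0.2444] ((0.6338154077529907, -0.11650052666664124), 0.021792111918330193)
R side 197 [ 0.6282 -0.1205  0.2439] ((0.6308434009552002, -0.12027858197689056), 0.023139720782637596)
tube top 569 [ 0.55   -0.0187  0.1337] [ 0.6709 -0.0557 -0.7395] tilt 42.31527131160958 rms 0.0007030217581378179
tube side 183 [ 0.55   -0.0199  0.1316] [ 0.6772 -0.0555 -0.7337] tilt 42.8010701392568 rms 0.0009547696883585147
[[ 0.     -0.9203  0.3911]
 [ 0.      0.3911  0.9203]
 [-1.     -0.      0.    ]]
```

```bash
cat > plan.py <<'E'
import sys
from h import *
np.set_printoptions(precision=1,suppress=True)
YAW=np.radians(-4.9); EX=np.array([np.cos(YAW),np.sin(YAW),0]); EY=np.array([-np.sin(YAW),np.cos(YAW),0])
def Rt(tilt):   # tool pointing down, z=EY, tilted so that x leans to +EX by tilt deg
    t=np.radians(tilt); x=np.sin(t)*EX-np.cos(t)*np.array([0,0,1]); z=EY; return np.stack([x,np.cross(z,x),z],1)
def goto(p,tilt,n=8):
    s=arm.observe(); R0=R.from_rotvec(s['ee_rot']).as_matrix(); 
    sh=R0.T@(np.array(p)-s['position'])*1000; rv=R.from_matrix(R0.T@Rt(tilt)).as_rotvec()*180/np.pi
    print('at',s['position']*1000,'t',s['clock'],'shift',sh,'turn',rv,'len',np.linalg.norm(sh),np.linalg.norm(rv))
E
python3 - <<'E'
from plan import *
goto((.33,.30,.33),0); goto((.4387,-.01,.2549),42.5)
E
```

```text
at [244.4 575.2 226.7] t 1.1 shift [-103.3 -186.4 -219.8] turn [-18.1   0.    0. ] len 306.1569126371518 18.12390933326729
at [244.4 575.2 226.7] t 1.1 shift [ -28.2 -407.7 -462.6] turn [-17.3  -6.7 -42.1] len 617.2635095783302 46.037849027172996
```

Call:
{"name": "send_rows", "arguments": {"rows": [[[-25, -20, -25, -2, 0, 0, 100], [-45, -46, -55, -4, 0, 0, 100], [-65, -72, -85, -7, 0, 0, 100], [-85, -98, -115, -10, 0, 0, 100], [-100, -124, -145, -13, 0, 0, 100], [-103, -148, -175, -16, 0, 0, 100], [-103, -170, -200, -18, 0, 0, 100], [-103, -186, -220, -18, 0, 0, 100]]]}}

```text
clock: 1.9
position: [0.3304, 0.2978, 0.3302]
ee_rot: [-1.144, 1.248, 1.144]
force: [0.1, 0.4, -0.2]
width: 0.999
```

Run:
```python
from plan import *
goto((.42,.02,.30),42.5)
print(arm.observe()['joints'])
```

```text
at [330.4 297.8 330.2] t 1.9 shift [  30.1 -113.7 -268.9] turn [ -0.2  -0.  -42.5] len 293.4884250579334 42.4534351662463
[-0.9  0.1  0.1  1.8 -0.   1.3  0.6]
```

Call:
{"name": "send_rows", "arguments": {"rows": [[[4, -14, -34, 0, 0, -5, 100], [8, -28, -68, 0, 0, -11, 100], [12, -42, -102, 0, 0, -16, 100], [16, -57, -136, 0, 0, -22, 100], [20, -72, -170, 0, 0, -28, 100], [24, -86, -204, 0, 0, -34, 100], [28, -100, -238, 0, 0, -40, 100], [30, -114, -269, 0, 0, -42.5, 100]]]}}

```text
clock: 2.7
position: [0.4181, 0.0206, 0.2986]
ee_rot: [-1.437, 0.705, 0.579]
force: [0.9, -0.9, -0.1]
width: 1.002
```

Run:
```python
from plan import *
goto((.4387,-.01,.2549),42.5)
np.set_printoptions(precision=3,suppress=True)
print(arm.observe()['joints'])
for n in ("side","top"):
    im,d=optics.get_image(n); cv2.imwrite(f"pics/{n}1.png",im[:,:,::-1])
```

```text
at [418.1  20.6 298.6] t 2.7 shift [ 47.8  12.6 -28.7] turn [ 0.  -0.   0.1] len 57.154756777530785 0.15184633510589812
[-0.69  -0.386  0.082  2.489  0.908  0.622  0.231]
```

View pics/side1.png

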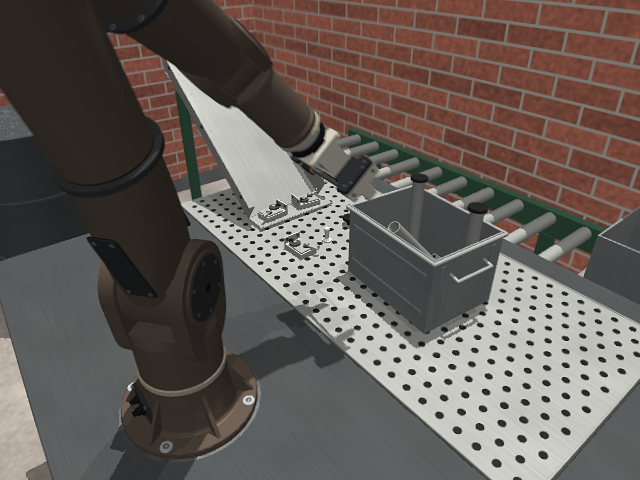

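View pics/top1.png

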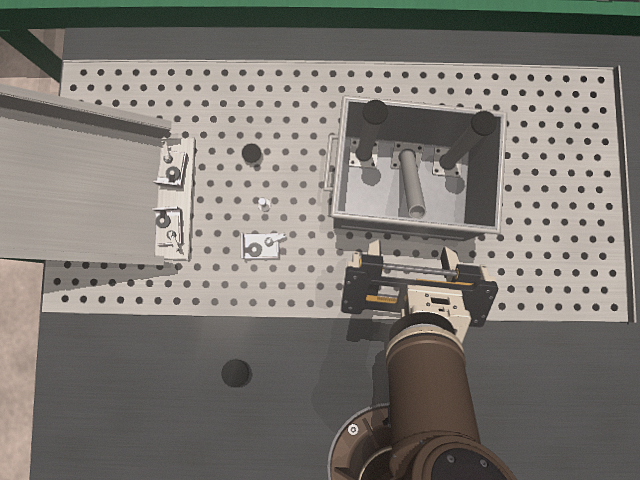

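The gripper is tilted in line with the tube, and its open fingers at top (373,252) and (460,258) straddle the tube's line. I'll approach along the tube's axis.

Call:
{"name": "send_rows", "arguments": {"rows": [[[10, 4, -10, 0, 0, 0, 100], [24, 8, -20, 0, 0, 0, 100], [40, 12.6, -28.7, 0, 0, 0, 100], [64, 12.6, -28.7, 0, 0, 0, 100], [88, 12.6, -28.7, 0, 0, 0, 100], [108, 12.6, -28.7, 0, 0, 0, 100], [120, 12.6, -28.7, 0, 0, 0, 100], [120, 12.6, -28.7, 0, 0, 0, 100]]]}}

```text
clock: 3.6
position: [0.4898, -0.0124, 0.2021]
ee_rot: [-1.436, 0.709, 0.58]
force: [-0.2, -0.4, 0.4]
width: 1.002
```

Run:
```python
from plan import *
goto((.5195,-.0167,.1665),42.5)
for n in ("side","top"):
    im,d=optics.get_image(n); cv2.imwrite(f"pics/{n}2.png",cv2.resize(im[100:300,280:540],None,fx=3,fy=3)[:,:,::-1])
```

```text
at [489.8 -12.4 202.1] t 3.6 shift [46.5  1.9 -1.7] turn [-0.1 -0.1 -0. ] len 46.52500885724783 0.11253167448767273
```

View pics/top2.png

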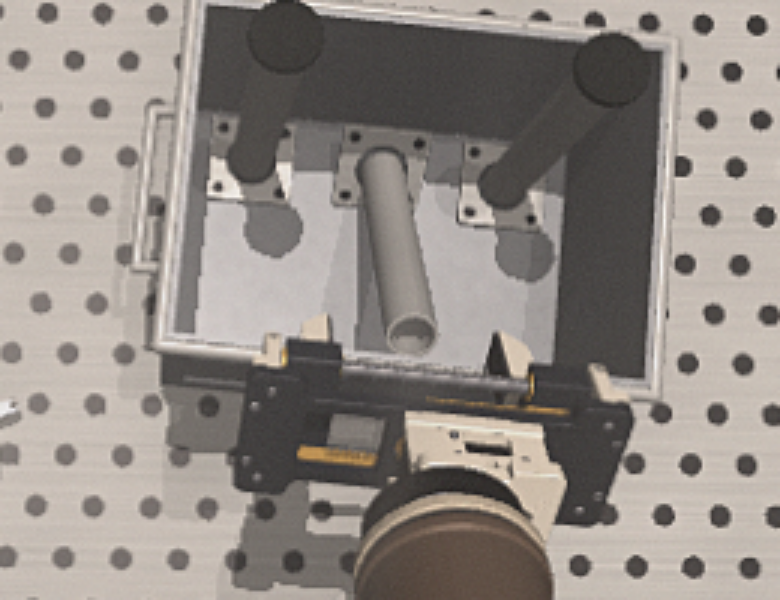

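View pics/side2.png

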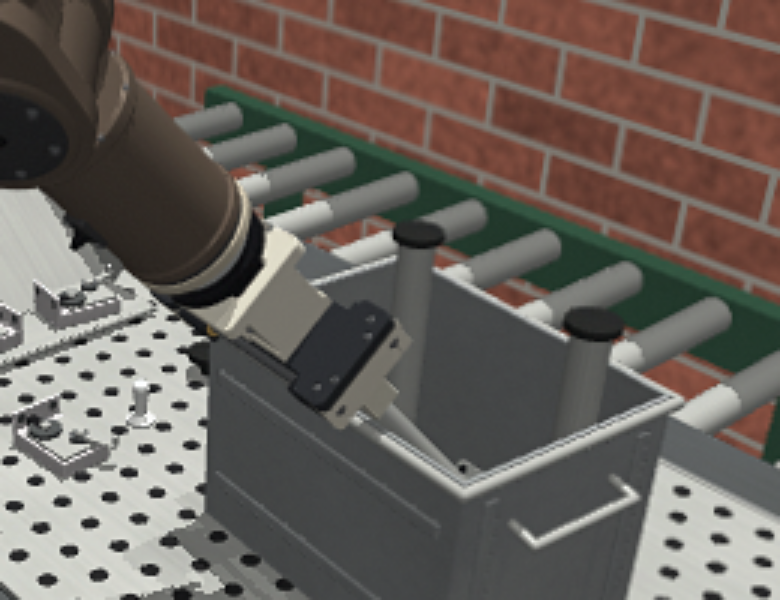

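The fingertips at top crop (318,330) and (500,345) straddle the mouth at (412,332). The body clears the rim. I'll go on 42 mm.

Call:
{"name": "send_rows", "arguments": {"rows": [[[6, 1, -1, 0, 0, 0, 100], [12, 2, -1.7, 0, 0, 0, 100], [18, 2, -1.7, 0, 0, 0, 100], [24, 2, -1.7, 0, 0, 0, 100], [30, 2, -1.7, 0, 0, 0, 100], [36, 2, -1.7, 0, 0, 0, 100], [42, 2, -1.7, 0, 0, 0, 100], [42, 2, -1.7, 0, 0, 0, 100]]]}}

```text
clock: 4.5
position: [0.5164, -0.0165, 0.1713]
ee_rot: [-1.436, 0.707, 0.578]
force: [4.3, 1.1, 0.2]
width: 0.999
```

Run:
```python
from plan import *
goto((.5195,-.0167,.1665),42.5)
for n in ("side","top"):
    im,d=optics.get_image(n); cv2.imwrite(f"pics/{n}3.png",cv2.resize(im[100:300,280:540],None,fx=3,fy=3)[:,:,::-1])
```

```text
at [516.4 -16.5 171.3] t 4.5 shift [5.6 0.9 0.1] turn [-0.1 -0.1  0.1] len 5.670369110185415 0.17133296272615667
```

View pics/top3.png

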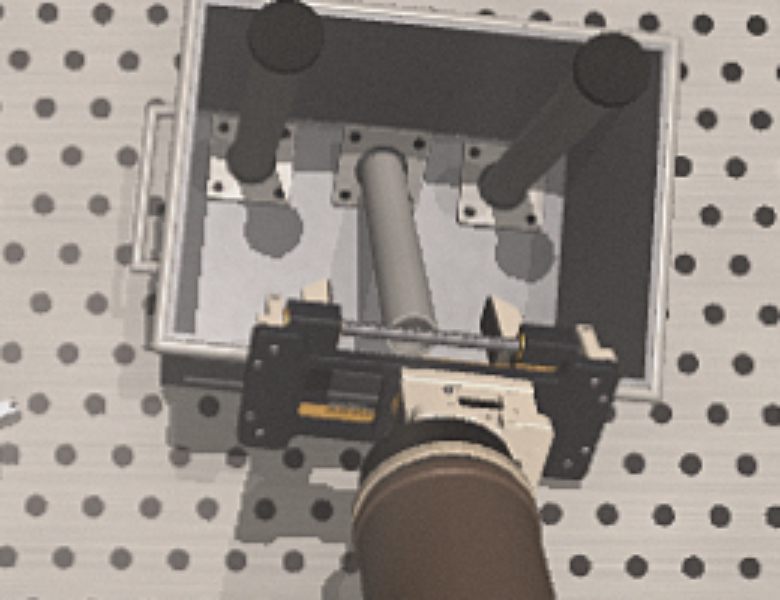

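View pics/side3.png

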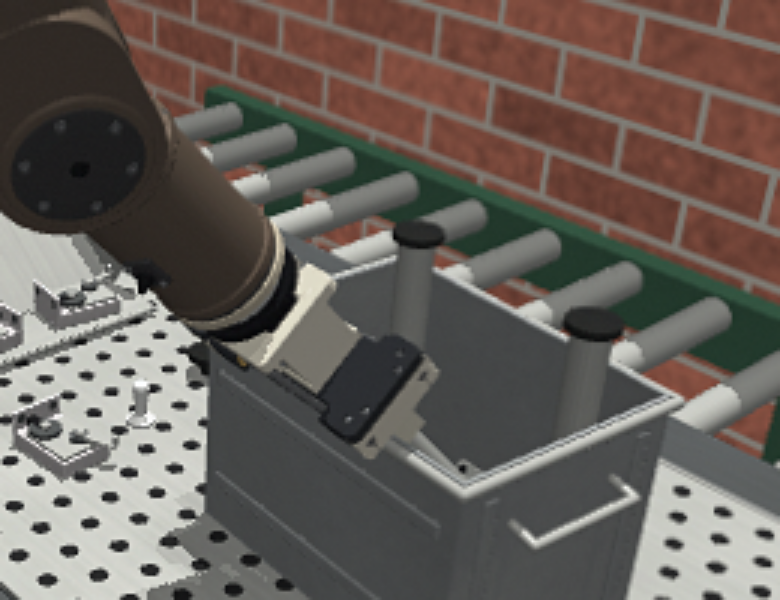

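Call:
{"name": "send_rows", "arguments": {"grip_force": 40, "rows": [[[0, 0, 0, 0, 0, 0, 20], [0, 0, 0, 0, 0, 0, 15], [0, 0, 0, 0, 0, 0, 10], [0, 0, 0, 0, 0, 0, 5], [0, 0, 0, 0, 0, 0, 0], [0, 0, 0, 0, 0, 0, 0], [0, 0, 0, 0, 0, 0, 0], [0, 0, 0, 0, 0, 0, 0]]]}}

```text
clock: 5.4
position: [0.5161, -0.0169, 0.1712]
ee_rot: [-1.436, 0.707, 0.578]
force: [3.7, -1.5, 5.3]
width: 0.352
```

Run:
```python
from plan import *
s=arm.observe(); print(s)
```

```text
{'clock': 5.4, 'joints': array([-0.3,  0.1,  0.1,  2.6,  2.5,  0.3, -1.2]), 'dq': array([-0., -0.,  0., -0.,  0.,  0., -0.]), 'joint_efforts': array([ -0.5, -26.9,  -0.2, -14.7,   0.3,   1.6,  -0. ]), 'position': array([ 0.5, -0. ,  0.2]), 'ee_rot': array([-1.4,  0.7,  0.6]), 'force': array([ 3.7, -1.5,  5.3]), 'ft_torque': array([-0.1, -0.5, -0.1]), 'width': 0.35216830858584713}
```

Run:
```python
from plan import *
np.set_printoptions(precision=4,suppress=True)
s=arm.observe(); print(s['joints'],s['width'],s['position'],s['force'])
p=s['position']; R0=R.from_rotvec(s['ee_rot']).as_matrix()
d=np.array([.673,-.0557,-.737]);d/=np.linalg.norm(d); P=np.array([.55,-.0192,.1330]); M=P-.0864*d
foot=M+.225*d; print('tip along axis from mouth',(p-M)@d, 'off axis',(p-M)-((p-M)@d)*d, 'foot',foot)
# tool-frame foot
f=R0.T@(foot-p); print('foot in tool',f*1000)
C=np.array([.5792,-.0214,0])
tgt=np.array([.5792,-.0214,0.012])+.0615*EX
print('target foot',tgt,'mouth',M)
# plan: foot path lift then rotate
for th,fx,fz in [(42.5,-2,4),(30,-2,4),(15,-2,4),(0,-2,4),(0,-2,0)]:
    # foot lowest edge z kept fz above floor
    t=np.radians(th); fz_=.012+fz/1000+.030*np.sin(t)
    F=C+.0615*EX+np.array([0,0,fz_]); Rn=Rt(th); a=-(Rn[:,0])
    # foot in tool assumed along x
    pn=F-Rn@f; sh=R0.T@(pn-p)*1000; rv=np.degrees(R.from_matrix(R0.T@Rn).as_rotvec()); print(th,pn,'sh',sh,'rv',rv)
```

```text
[-0.275   0.1203  0.0622  2.5555  2.4714  0.3197 -1.1558] 0.35216830858584713 [ 0.5161 -0.0169  0.1712] [ 3.6954 -1.4951  5.33  ]
tip along axis from mouth 0.03528614164234926 off axis [ 0.0005 -0.0005  0.0005] foot [ 0.6433 -0.0269  0.0308]
foot in tool [189.7089   1.1901   1.1572]
target foot [ 0.6405 -0.0267  0.012 ] mouth [ 0.4918 -0.0144  0.1967]
42.5 [ 0.5136 -0.0169  0.1769] sh [-5.9424 -1.9804 -0.2665] rv [-0.1158 -0.0875  0.1155]
30 [ 0.5469 -0.0198  0.1959] sh [  2.7713 -39.4363  -0.1775] rv [-0.1249 -0.0746 12.6155]
15 [ 0.5926 -0.0237  0.2073] sh [ 25.4195 -80.9335  -0.0591] rv [-0.1346 -0.0581 27.6155]
0 [ 0.6416 -0.0279  0.2057] sh [  59.8751 -116.0078    0.0644] rv [-0.1429 -0.0405 42.6155]
0 [ 0.6416 -0.0279  0.2017] sh [  62.8188 -113.2995    0.0635] rv [-0.1429 -0.0405 42.6155]
```

```bash
cat > tip.py <<'E'
from plan import *
def tip(f,ths,C=np.array([.5792,-.0214,0]),off=.0615,fz=.004):
    s=arm.observe(); p=s['position']; R0=R.from_rotvec(s['ee_rot']).as_matrix()
    for th in ths:
        t=np.radians(th); F=C+off*EX+np.array([0,0,.012+fz+.030*np.sin(abs(t))]); Rn=Rt(th); pn=F-Rn@f
        print(th,R0.T@(pn-p)*1000,np.degrees(R.from_matrix(R0.T@Rn).as_rotvec()))
E
python3 -c "
from tip import *
tip(np.array([.1897,.0012,.0012]),[42.5,39,35.5,32,28.5,25,21.5,18])"
```

```text
42.5 [-5.9 -2.  -0.3] [-0.1 -0.1  0.1]
39 [ -4.5 -12.6  -0.3] [-0.1 -0.1  3.6]
35.5 [ -2.2 -23.2  -0.3] [-0.1 -0.1  7.1]
32 [  0.7 -33.6  -0.2] [-0.1 -0.1 10.6]
28.5 [  4.5 -43.8  -0.2] [-0.1 -0.1 14.1]
25 [  8.9 -53.8  -0.2] [-0.1 -0.1 17.6]
21.5 [ 14.1 -63.6  -0.2] [-0.1 -0.1 21.1]
18 [ 19.9 -73.1  -0.1] [-0.1 -0.1 24.6]
```

Call:
{"name": "send_rows", "arguments": {"grip_force": 50, "rows": [[[0, 0, 0, 0, 0, 0, 0], [-3, -1, 0, 0, 0, 0, 0], [-6, -2, 0, 0, 0, 0, 0], [-5, -8, 0, 0, 0, 2, 0], [-4.5, -12.6, 0, 0, 0, 3.6, 0], [-3.5, -18, 0, 0, 0, 5.3, 0], [-2.2, -23.2, 0, 0, 0, 7.1, 0], [-2.2, -23.2, 0, 0, 0, 7.1, 0]]]}}

```text
clock: 6.2
position: [0.5249, -0.0207, 0.1833]
ee_rot: [-1.406, 0.801, 0.664]
force: [-0.1, -1.4, -5.8]
width: 0.312
```

Run:
```python
from tip import *
s=arm.observe(); print(s['joints'],s['width'],s['position']*1000,s['force'])
tip(np.array([.1897,.0012,.0012]),[35.5,32,28.5,25,21.5,18,14,10,5,0])
for n in ("side","top"):
    im,d=optics.get_image(n); cv2.imwrite(f"pics/{n}4.png",cv2.resize(im[100:300,280:540],None,fx=3,fy=3)[:,:,::-1])
```

```text
[-0.5  0.1  0.3  2.4  1.4  0.1 -0. ] 0.31157216706730345 [524.9 -20.7 183.3] [-0.1 -1.4 -5.8]
35.5 [-0.5 -8.3  2.8] [-0.  -0.6  0.4]
32 [  1.3 -19.    2.8] [-0.1 -0.6  3.9]
28.5 [  3.8 -29.6   2.8] [-0.1 -0.6  7.4]
25 [  7.  -40.1   2.9] [-0.1 -0.6 10.9]
21.5 [ 11.  -50.4   2.9] [-0.1 -0.6 14.4]
18 [ 15.7 -60.5   3. ] [-0.1 -0.6 17.9]
14 [ 21.9 -71.7   3. ] [-0.1 -0.6 21.9]
10 [ 29.  -82.6   3.1] [-0.2 -0.5 25.9]
5 [ 39.1 -95.5   3.2] [-0.2 -0.5 30.9]
0 [  50.4 -107.8    3.3] [-0.2 -0.5 35.9]
```

View pics/top4.png

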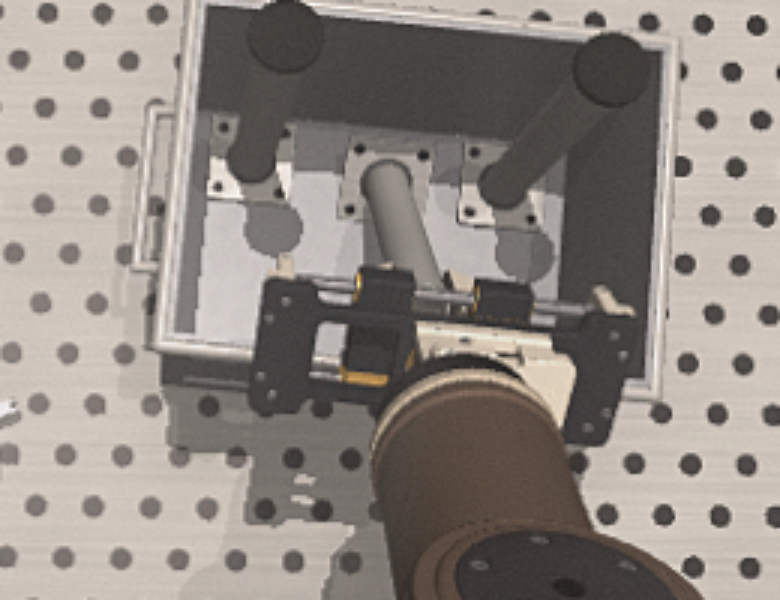

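Call:
{"name": "send_rows", "arguments": {"rows": [[[0, 0, 0, 0, 0, 0, 0], [0, 0, 0, 0, 0, 0, 0], [0, 0, 0, 0, 0, 0, 0], [0, 0, 0, 0, 0, 0, 0], [0, 0, 0, 0, 0, 0, 0], [0, 0, 0, 0, 0, 0, 0], [0, 0, 0, 0, 0, 0, 0], [0, 0, 0, 0, 0, 0, 0]]]}}

```text
clock: 7.1
position: [0.5273, -0.0215, 0.1855]
ee_rot: [-1.407, 0.798, 0.658]
force: [-0.7, 0.7, -5.9]
width: 0.308
```

Run:
```python
from tip import *
s=arm.observe(); 
tip(np.array([.1897,.0012,.0012]),[35.5,32,28.5,25,21.5,18,14,10,5,0])
np.set_printoptions(precision=3,suppress=True)
print(s['joints'],s['width'],s['position']*1000,s['force'])
```

```text
35.5 [-0.1 -5.   3.3] [-0.1 -0.6  0.7]
32 [  1.7 -15.7   3.4] [-0.1 -0.6  4.2]
28.5 [  4.2 -26.3   3.4] [-0.1 -0.6  7.7]
25 [  7.5 -36.7   3.5] [-0.2 -0.6 11.2]
21.5 [ 11.6 -47.    3.5] [-0.2 -0.6 14.7]
18 [ 16.3 -57.1   3.6] [-0.2 -0.6 18.2]
14 [ 22.6 -68.3   3.7] [-0.2 -0.6 22.2]
10 [ 29.7 -79.1   3.8] [-0.2 -0.6 26.2]
5 [ 39.9 -92.1   3.9] [-0.3 -0.6 31.2]
0 [  51.3 -104.2    4.1] [-0.3 -0.6 36.2]
[-0.461  0.078  0.307  2.433  1.418  0.134 -0.057] 0.30796785606961097 [527.298 -21.494 185.497] [-0.688  0.655 -5.891]
```

The tube is lifted off the floor (force −5.9 N). The wrist is close to a joint limit and lagging, so I'll continue in small steps.

Call:
{"name": "send_rows", "arguments": {"rows": [[[0, -4, 0.5, 0, 0, 1, 0], [0.5, -8, 1, 0, 0, 2, 0], [1, -12, 1.5, 0, 0, 3, 0], [1.7, -15.7, 2, 0, 0, 4.2, 0], [2.8, -21, 2.5, 0, 0, 6, 0], [4.2, -26.3, 3, 0, 0, 7.7, 0], [5.7, -31.5, 3.5, 0, 0, 9.4, 0], [7.5, -36.7, 3.5, 0, 0, 11.2, 0]]]}}

```text
clock: 7.9
position: [0.5612, -0.0212, 0.2009]
ee_rot: [-1.338, 0.946, 0.81]
force: [-0.0, 0.4, -5.0]
width: 0.308
```

Run:
```python
from tip import *
s=arm.observe(); 
tip(np.array([.1897,.0012,.0012]),[32,28.5,25,21.5,18,14,10,5,0])
np.set_printoptions(precision=3,suppress=True)
print(s['joints'],s['width'],s['position']*1000,s['force'])
for n in ("side","top"):
    im,d=optics.get_image(n); cv2.imwrite(f"pics/{n}5.png",cv2.resize(im[100:300,280:540],None,fx=3,fy=3)[:,:,::-1])
```

```text
32 [-1.6 21.4  0.1] [-0.2 -0.6 -7.1]
28.5 [-1.2 10.5  0.1] [-0.2 -0.6 -3.6]
25 [-0.  -0.4  0.2] [-0.2 -0.6 -0.1]
21.5 [  1.9 -11.3   0.2] [-0.2 -0.6  3.4]
18 [  4.6 -22.1   0.3] [-0.3 -0.6  6.9]
14 [  8.5 -34.3   0.4] [-0.3 -0.6 10.9]
10 [ 13.4 -46.4   0.5] [-0.3 -0.6 14.9]
5 [ 20.8 -61.    0.6] [-0.3 -0.6 19.9]
0 [ 29.6 -75.2   0.8] [-0.4 -0.6 24.9]
[-0.123  0.153  0.002  2.151  0.237  0.424  1.161] 0.3080191861228046 [561.199 -21.222 200.906] [-0.049  0.395 -5.035]
```

View pics/top5.png

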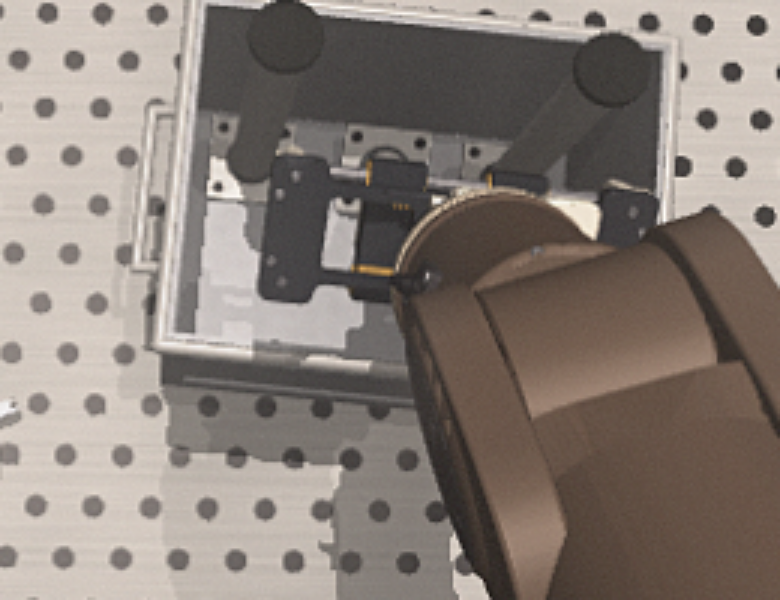

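View pics/side5.png

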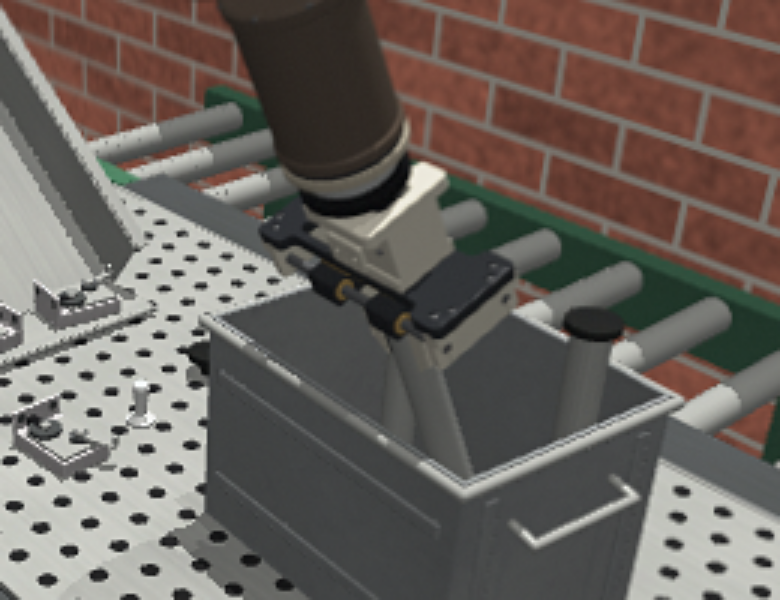

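Call:
{"name": "send_rows", "arguments": {"rows": [[[0.9, -5.5, 0, 0, 0, 1.7, 0], [1.9, -11.3, 0.2, 0, -0.2, 3.4, 0], [4.6, -22, 0.3, 0, -0.4, 6.9, 0], [8.5, -34.3, 0.4, 0, -0.6, 10.9, 0], [13.4, -46.4, 0.5, 0, -0.6, 14.9, 0], [20.8, -61, 0.6, 0, -0.6, 19.9, 0], [29.6, -75.2, 0.8, -0.4, -0.6, 24.9, 0], [29.6, -75.2, 0.8, -0.4, -0.6, 24.9, 0]]]}}

```text
clock: 8.8
position: [0.6447, -0.0286, 0.2037]
ee_rot: [-1.147, 1.25, 1.145]
force: [0.7, -0.8, -6.1]
width: 0.307
```

Run:
```python
from tip import *
s=arm.observe(); 
tip(np.array([.1897,.0012,.0012]),[0])
np.set_printoptions(precision=3,suppress=True)
print(s['joints'],s['width'],s['position']*1000,s['force'],s['ft_torque'])
for n in ("side","top"):
    im,d=optics.get_image(n); cv2.imwrite(f"pics/{n}6.png",cv2.resize(im[100:300,280:540],None,fx=3,fy=3)[:,:,::-1])
```

```text
0 [-2.   3.2  0.4] [-0.  -0.1 -0. ]
[-0.02   0.487 -0.029  1.546  0.017  1.109  1.432] 0.30748706598752673 [644.692 -28.623 203.69 ] [ 0.68  -0.76  -6.113] [ 0.015 -0.272  0.05 ]
```

View pics/side6.png

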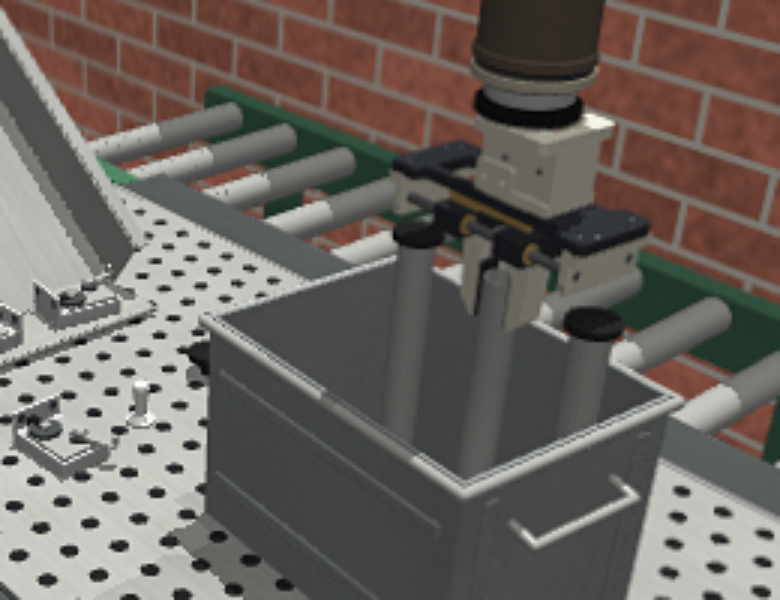

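View pics/top6.png

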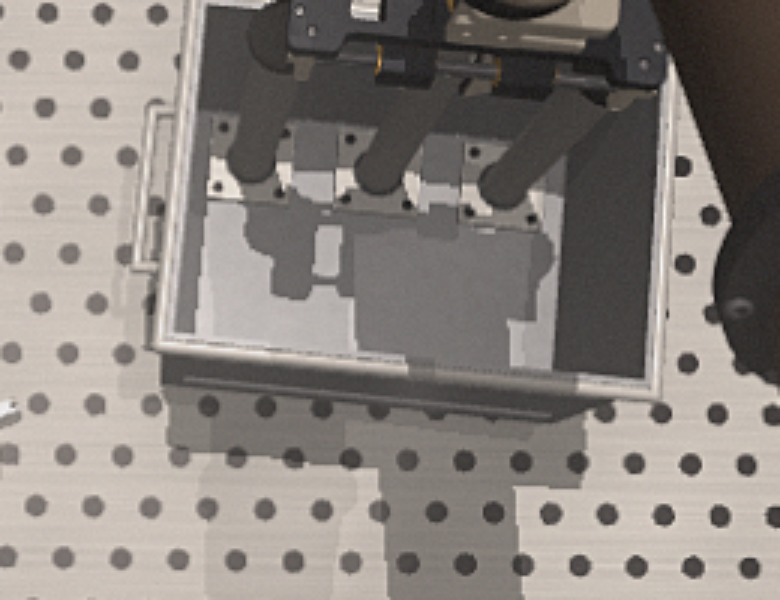

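The tube is upright and in line with the mates, whose flanges at (250,165) and (500,185) haven't moved. I'll lower it gently.

Call:
{"name": "send_rows", "arguments": {"rows": [[[0, 1.5, 0, 0, 0, 0, 0], [0, 3, 0, 0, 0, 0, 0], [0.5, 3, 0, 0, 0, 0, 0], [1, 3, 0, 0, 0, 0, 0], [1.5, 3, 0, 0, 0, 0, 0], [2, 3, 0, 0, 0, 0, 0], [2, 3, 0, 0, 0, 0, 0], [2, 3, 0, 0, 0, 0, 0]]]}}

```text
clock: 9.7
position: [0.6389, -0.0275, 0.204]
ee_rot: [-1.147, 1.246, 1.146]
force: [-0.2, -0.5, -5.5]
width: 0.311
```

Call:
{"name": "send_rows", "arguments": {"rows": [[[0.5, 0, 0, 0, 0, 0, 0], [1, 0, 0, 0, 0, 0, 0], [1.5, 0, 0, 0, 0, 0, 0], [2, 0, 0, 0, 0, 0, 0], [2.5, 0, 0, 0, 0, 0, 0], [3, 0, 0, 0, 0, 0, 0], [3, 0, 0, 0, 0, 0, 0], [3, 0, 0, 0, 0, 0, 0]]]}}

```text
clock: 10.5
position: [0.6389, -0.0275, 0.201]
ee_rot: [-1.147, 1.246, 1.146]
force: [0.5, 0.7, -5.7]
width: 0.311
```

Call:
{"name": "send_rows", "arguments": {"rows": [[[0.5, 0, 0, 0, 0, 0, 0], [1, 0, 0, 0, 0, 0, 0], [1.5, 0, 0, 0, 0, 0, 0], [2, 0, 0, 0, 0, 0, 0], [2, 0, 0, 0, 0, 0, 0], [2, 0, 0, 0, 0, 0, 0], [2, 0, 0, 0, 0, 0, 0], [2, 0, 0, 0, 0, 0, 0]]]}}

```text
clock: 11.3
position: [0.6394, -0.0274, 0.2006]
ee_rot: [-1.148, 1.245, 1.144]
force: [-3.0, 0.2, 7.4]
width: 0.31
```

The tube is in contact with the floor (+7.4 N), so I'll open partially to release it.

Call:
{"name": "send_rows", "arguments": {"rows": [[[0, 0, 0, 0, 0, 0, 33], [0, 0, 0, 0, 0, 0, 36], [0, 0, 0, 0, 0, 0, 40], [0, 0, 0, 0, 0, 0, 45], [0, 0, 0, 0, 0, 0, 50], [0, 0, 0, 0, 0, 0, 55], [0, 0, 0, 0, 0, 0, 55], [0, 0, 0, 0, 0, 0, 55]]]}}

```text
clock: 12.1
position: [0.6389, -0.0275, 0.199]
ee_rot: [-1.147, 1.246, 1.146]
force: [0.1, 0.3, 1.2]
width: 0.549
```

Call:
{"name": "send_rows", "arguments": {"rows": [[[-4, 0, 0, 0, 0, 0, 55], [-12, 0, 0, 0, 0, 0, 55], [-22, 0, 0, 0, 0, 0, 55], [-36, 0, 0, 0, 0, 0, 55], [-52, 0, 0, 0, 0, 0, 55], [-72, 0, 0, 0, 0, 0, 55], [-95, 0, 0, 0, 0, 0, 55], [-120, 0, 0, 0, 0, 0, 55]]]}}

```text
clock: 12.9
position: [0.6386, -0.0275, 0.3211]
ee_rot: [-1.148, 1.245, 1.145]
force: [0.3, 1.1, -0.2]
width: 0.55
```

Run:
```python
from tip import *
goto((.642,.3,.20),0)
for n in ("side","top"):
    im,d=optics.get_image(n); cv2.imwrite(f"pics/{n}7.png",cv2.resize(im[50:250,280:540],None,fx=3,fy=3)[:,:,::-1])
```

```text
at [638.6 -27.5 321.1] t 12.9 shift [121.3  24.5 326.6] turn [0.1 0.  0.2] len 349.21415692683587 0.1707618137290278
```

View pics/side7.png

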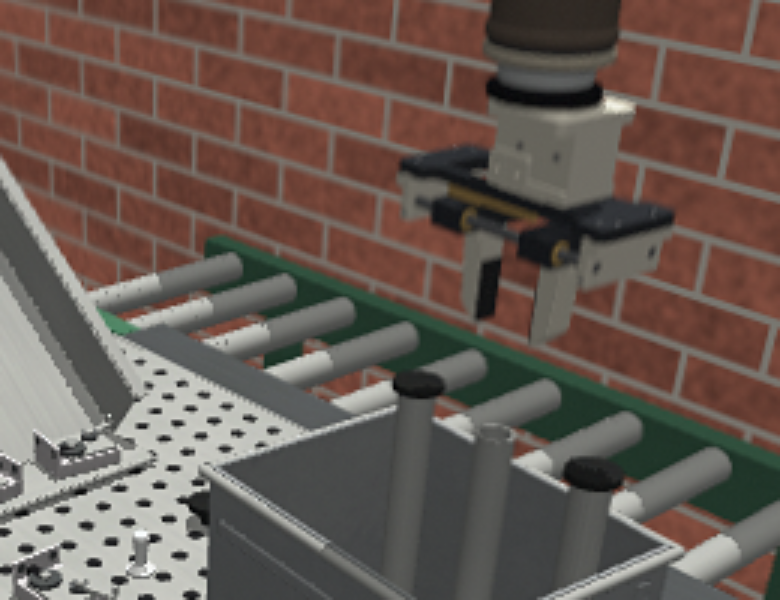

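The tube stands upright between the mates; its open mouth is at side crop (494,433). Now I'll go over the plug.

Call:
{"name": "send_rows", "arguments": {"rows": [[[0, 2, 30, 0, 0, 0, 60], [0, 5, 75, 0, 0, 0, 70], [0, 9, 122, 0, 0, 0, 80], [0, 13, 169, 0, 0, 0, 90], [20, 17, 216, 0, 0, 0, 90], [55, 20, 262, 0, 0, 0, 90], [90, 23, 304, 0, 0, 0, 90], [121, 24, 326.6, 0, 0, 0, 90]]]}}

```text
clock: 13.8
position: [0.6425, 0.3019, 0.1999]
ee_rot: [-1.148, 1.242, 1.146]
force: [0.5, 0.7, 0.2]
width: 0.901
```

Run:
```python
from tip import *
np.set_printoptions(precision=4,suppress=True)
s=arm.observe(); print(s['position'],s['clock'])
I={}
for n in ("side","top"):
    im,d=optics.get_image(n); cv2.imwrite(f"pics/{n}8.png",im[:,:,::-1]); np.savez(f'{n}8.npz',im=im,d=d)
    r=finder.place_of(n,'tube_mouth'); print(n,[(x['xy'],x['confidence']) for x in r[:3]])
    r=finder.place_of(n,'plug_neck'); print(n,[(x['xy'],x['confidence']) for x in r[:3]])
    X=cloud(n,d).reshape(-1,3)
    q=X[(X[:,2]>.228)&(X[:,2]<.26)&(np.hypot(X[:,0]-.64,X[:,1]+.027)<.03)]
    if len(q): print(n,len(q),q.mean(0),cv2.minEnclosingCircle(q[:,:2].astype(np.float32)))
    for c0 in ((.648,.063),(.633,-.116)):
        q=X[(X[:,2]>.238)&(np.hypot(*(X[:,:2]-c0).T)<.035)]; print(' mate',cv2.minEnclosingCircle(q[:,:2].astype(np.float32)))
print(proj('top',[[.64,-.027,.237],[.643,.3005,.034]]),proj('side',[[.64,-.027,.237],[.643,.3005,.034]]))
```

```text
[0.6425 0.3019 0.1999] 13.8
side [([446.4, 191.7], 0.78)]
side [([349.0, 220.7], 0.58)]
side 91 [ 0.635  -0.028   0.2334] ((0.6349607706069946, -0.028180565685033798), 0.018089918419718742)
 mate ((0.6459434032440186, 0.059673912823200226), 0.02403983846306801)
 mate ((0.6310372948646545, -0.11770349740982056), 0.022448772564530373)
top [([427.6, 120.0], 0.96)]
top [([234.0, 372.8], 0.58)]
top 143 [ 0.6369 -0.0266  0.2343] ((0.6372842788696289, -0.026384903118014336), 0.01579408161342144)
 mate ((0.6492888331413269, 0.06292934715747833), 0.021510083228349686)
 mate ((0.633945643901825, -0.11674720048904419), 0.022006472572684288)
[[428.6701 119.2198]
 [250.9552 152.3959]] [[445.7816 193.1267]
 [349.5541 215.98  ]]
```

View pics/top8.png

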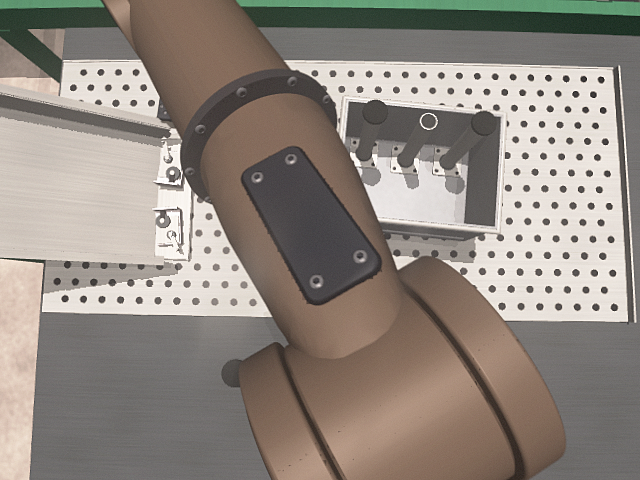

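View pics/side8.png

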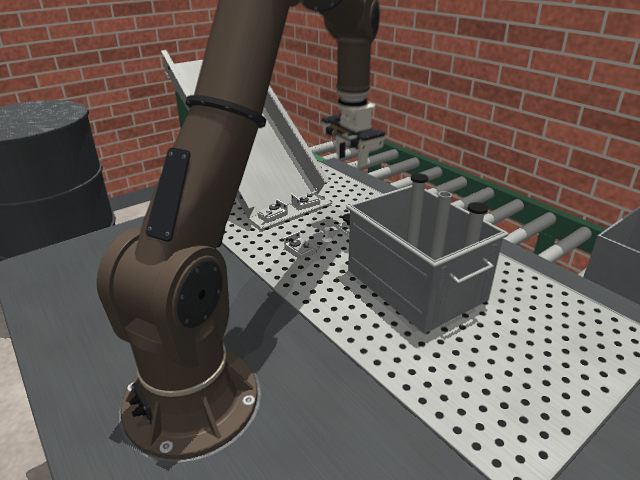

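Call:
{"name": "send_rows", "arguments": {"rows": [[[30, -0.5, -0.5, 0, 0, 0, 90], [70, -0.8, -1, 0, 0, 0, 90], [105, -0.8, -1, 0, 0, 0, 90], [135, -0.8, -1, 0, 0, 0, 90], [155, -0.8, -1, 0, 0, 0, 90], [170, -0.8, -1, 0, 0, 0, 90], [176, -0.8, -1, 0, 0, 0, 90], [176, -0.8, -1, 0, 0, 0, 90]]]}}

```text
clock: 14.9
position: [0.6441, 0.2972, 0.024]
ee_rot: [-1.147, 1.246, 1.145]
force: [0.1, 0.7, -0.2]
width: 0.897
```

Run:
```python
from tip import *
goto((.6433,.3008,.013),0)
im,d=optics.get_image('side'); cv2.imwrite(f"pics/s9.png",cv2.resize(im[120:260,270:430],None,fx=4,fy=4,interpolation=cv2.INTER_CUBIC)[:,:,::-1])
```

```text
at [644.1 297.2  24. ] t 14.9 shift [11.   1.2  3.5] turn [0.  0.  0.1] len 11.635370435196954 0.15012435240403124
```

View pics/s9.png

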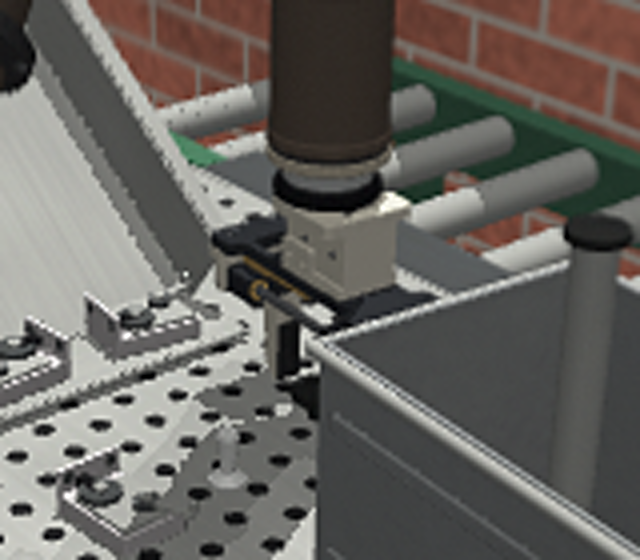

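Call:
{"name": "send_rows", "arguments": {"grip_force": 15, "rows": [[[0, 0.6, 2, 0, 0, 0, 90], [3, 1.2, 3.5, 0, 0, 0, 90], [6, 1.2, 3.5, 0, 0, 0, 90], [9, 1.2, 3.5, 0, 0, 0, 90], [10, 1.2, 3.5, 0, 0, 0, 90], [10, 1.2, 3.5, 0, 0, 0, 80], [10, 1.2, 3.5, 0, 0, 0, 70], [10, 1.2, 3.5, 0, 0, 0, 60]]]}}

```text
clock: 15.75
position: [0.6428, 0.3014, 0.0137]
ee_rot: [-1.147, 1.246, 1.146]
force: [-0.8, -0.1, -0.6]
width: 0.688
```

Call:
{"name": "send_rows", "arguments": {"grip_force": 15, "rows": [[[0, 0, 0, 0, 0, 0, 52], [0, 0, 0, 0, 0, 0, 48], [0, 0, 0, 0, 0, 0, 44], [0, 0, 0, 0, 0, 0, 40], [0, 0, 0, 0, 0, 0, 30], [0, 0, 0, 0, 0, 0, 20], [0, 0, 0, 0, 0, 0, 20], [0, 0, 0, 0, 0, 0, 20]]]}}

```text
clock: 16.55
position: [0.6427, 0.3014, 0.0137]
ee_rot: [-1.147, 1.246, 1.146]
force: [-0.4, -0.3, 1.7]
width: 0.448
```

Call:
{"name": "send_rows", "arguments": {"rows": [[[-10, 0, 0, 0, 0, 0, 20], [-30, 0, 0, 0, 0, 0, 20], [-65, 0, 0, 0, 0, 0, 20], [-105, 0, 0, 0, 0, 0, 20], [-150, 0, 0, 0, 0, 0, 20], [-195, 0, 0, 0, 0, 0, 20], [-240, 0, 0, 0, 0, 0, 20], [-280, 0, 0, 0, 0, 0, 20]]]}}

```text
clock: 17.35
position: [0.642, 0.3012, 0.2973]
ee_rot: [-1.147, 1.244, 1.145]
force: [0.9, 1.1, -0.6]
width: 0.45
```

Run:
```python
from tip import *
goto((.59,-.023,.30),0); print(arm.observe()['width'])
im,d=optics.get_image('side'); cv2.imwrite(f"pics/s10.png",cv2.resize(im[60:260,270:530],None,fx=3,fy=3,interpolation=cv2.INTER_CUBIC)[:,:,::-1])
np.set_printoptions(precision=4,suppress=True)
# ring fit of mouth in top8: bright ring
z=np.load('top8.npz'); im=z['im']; g=cv2.cvtColor(im,cv2.COLOR_RGB2GRAY)[105:137,412:446]
cv2.imwrite('pics/r.png',cv2.resize(g,None,fx=15,fy=15,interpolation=cv2.INTER_CUBIC))
m=(g>130).astype(np.uint8); ys,xs=np.where(m); e=cv2.fitEllipse(np.stack([xs,ys],1).astype(np.float32)); print(e,len(xs))
c=(e[0][0]+412,e[0][1]+105); print('mouth top',c,at_z('top',c,.237))
z=np.load('side8.npz'); g=cv2.cvtColor(z['im'],cv2.COLOR_RGB2GRAY)[180:205,430:462]; cv2.imwrite('pics/r2.png',cv2.resize(g,None,fx=15,fy=15,interpolation=cv2.INTER_CUBIC))
print(tri((446.4,191.7),c))
# plug top head
im=np.load('top0.npz')['im']; g=cv2.cvtColor(im,cv2.COLOR_RGB2GRAY)[135:175,232:272]; n,l,st,cc=cv2.connectedComponentsWithStats((g<75).astype(np.uint8)); 
for i in range(1,n):
    if st[i,4]>100: c=cc[i]+[232,135]; print('plug',c,st[i],at_z('top',c,.034))
```

```text
at [642.  301.2 297.3] t 17.35 shift [  -3.4   24.5 -327.5] turn [0.1 0.1 0.2] len 328.39105154410237 0.24439157797688707
0.44994007457956126
((17.25986671447754, 10.09805679321289), (22.473468780517578, 35.70105743408203), 93.27363586425781) 236
mouth top (429.25986671447754, 115.09805679321289) [ 0.6471 -0.0281  0.237 ]
(array([ 0.6448, -0.0264,  0.2395]), np.float64(0.0031864837795124988))
plug [251.1018 152.8327] [ 10   9  19  19 275] [0.6421 0.3002 0.034 ]
```

View pics/s10.png

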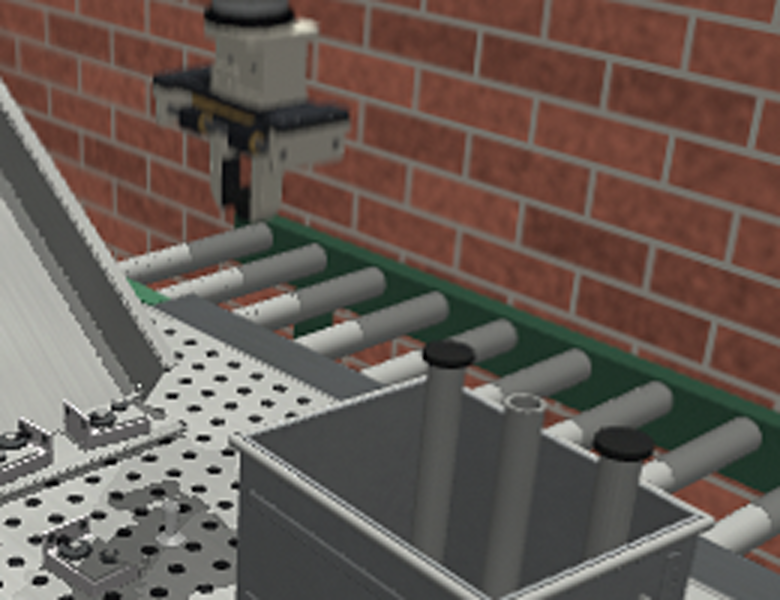

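View pics/r.png

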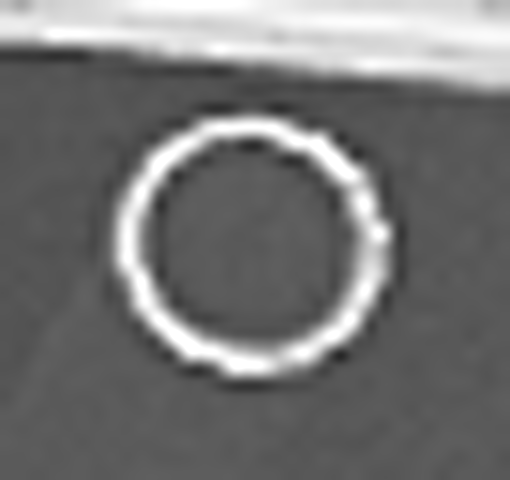

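View pics/r2.png

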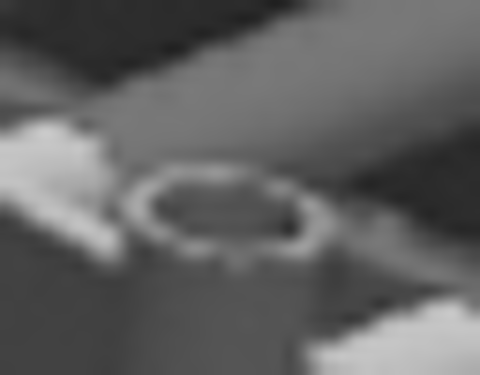

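Run:
```python
from tip import *
np.set_printoptions(precision=4,suppress=True)
a,b=(444.67,193.6),(428.27,120.87)
print(tri(a,b),at_z('top',b,.237),at_z('side',a,.237))
```

```text
(array([ 0.6373, -0.0263,  0.2364]), np.float64(0.00025176183251166586)) [ 0.6371 -0.0263  0.237 ] [ 0.6361 -0.027   0.237 ]
```

Run:
```python
from tip import *
goto((.6378,-.0272,.297),0)
```

```text
at [644.  302.5 304.8] t 17.4 shift [   5.7  -21.6 -329.1] turn [0.1 0.4 0.7] len 329.8231795184893 0.7813872935807422
```

Call:
{"name": "send_rows", "arguments": {"rows": [[[-3, -1, -15, 0, 0, 0, 20], [-3, -4, -55, 0, 0, 0, 20], [-3, -7, -100, 0, 0, 0, 20], [-3, -10, -145, 0, 0, 0, 20], [-3, -14, -190, 0, 0, 0, 20], [-3, -17, -235, 0, 0, 0, 20], [-3, -20, -280, 0, 0, 0, 20], [-3, -22, -312, 0, 0, 0, 20]]]}}

```text
clock: 18.2
position: [0.6363, -0.0166, 0.2956]
ee_rot: [-1.145, 1.251, 1.143]
force: [1.4, -0.3, 0.3]
width: 0.451
```

Call:
{"name": "send_rows", "arguments": {"rows": [[[0, -0.5, -6, 0, 0, 0, 20], [0, -1.2, -12, 0, 0, 0, 20], [0, -1.2, -15, 0, 0, 0, 20], [0, -1.2, -15.8, 0, 0, 0, 20], [0, -1.2, -15.8, 0, 0, 0, 20], [0, -1.2, -15.8, 0, 0, 0, 20], [0, -1.2, -15.8, 0, 0, 0, 20], [0, -1.2, -15.8, 0, 0, 0, 20]]]}}

```text
clock: 19.0
position: [0.6376, -0.0269, 0.2965]
ee_rot: [-1.148, 1.246, 1.146]
force: [0.2, 0.3, 0.1]
width: 0.444
```

Run:
```python
from tip import *
goto((.6378,-.0272,.26),0)
for n in ("side","top"):
    im,d=optics.get_image(n); cv2.imwrite(f"pics/{n}11.png",cv2.resize(im[50:250,330:530],None,fx=3,fy=3,interpolation=cv2.INTER_CUBIC)[:,:,::-1])
```

```text
at [637.6 -26.9 296.5] t 19.0 shift [36.5 -0.1 -0.3] turn [0.1 0.  0.1] len 36.47297986080029 0.15736317336507152
```

View pics/side11.png

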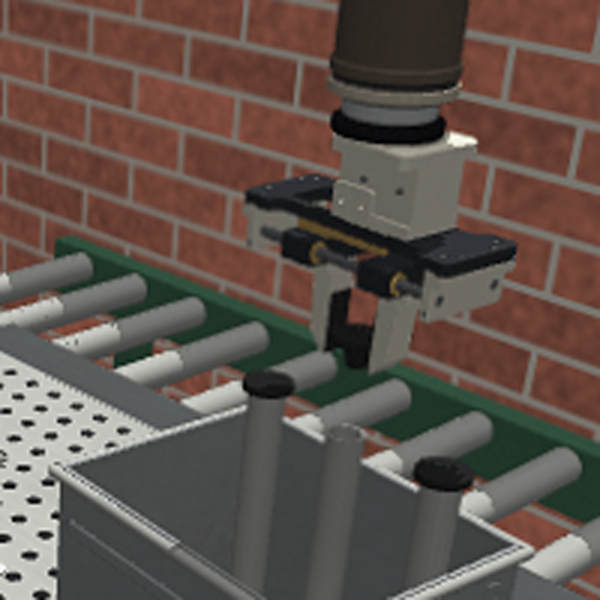

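The plug hangs upright in the jaws at side crop (355,345), above the mouth at (343,433). I'll descend with force checks.

Call:
{"name": "send_rows", "arguments": {"rows": [[[12, 0, -0.3, 0, 0, 0, 20], [24, 0, -0.3, 0, 0, 0, 20], [36, 0, -0.3, 0, 0, 0, 20], [44, 0, -0.3, 0, 0, 0, 20], [50, 0, -0.3, 0, 0, 0, 20], [50, 0, -0.3, 0, 0, 0, 20], [50, 0, -0.3, 0, 0, 0, 20], [50, 0, -0.3, 0, 0, 0, 20]]]}}

```text
clock: 19.9
position: [0.638, -0.0276, 0.2471]
ee_rot: [-1.148, 1.245, 1.145]
force: [0.2, 0.2, -1.2]
width: 0.449
```

Run:
```python
from tip import *
im,d=optics.get_image('side'); cv2.imwrite(f"pics/s12.png",cv2.resize(im[120:240,380:520],None,fx=5,fy=5,interpolation=cv2.INTER_CUBIC)[:,:,::-1])
s=arm.observe(); print(s['position']*1000,s['force'],s['ft_torque'],s['width'])
```

```text
[638.  -27.6 247.1] [ 0.1  0.1 -0.3] [-0.   0.  -0.1] 0.4487856197329621
```

View pics/s12.png

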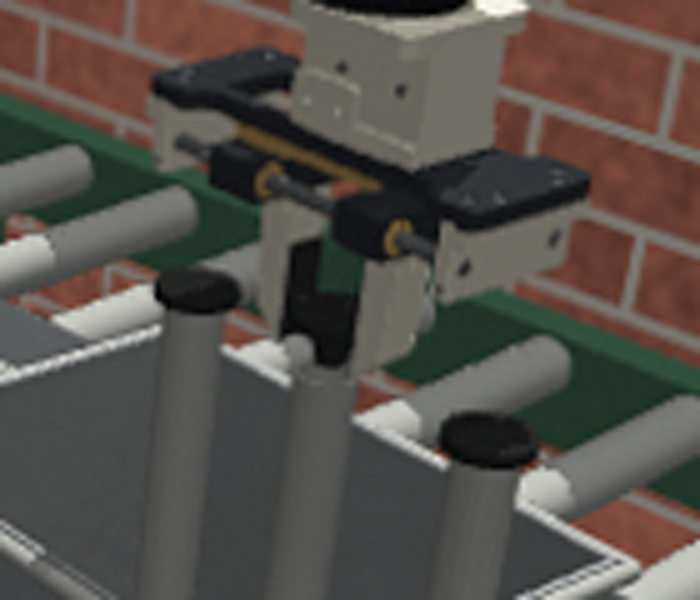

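Call:
{"name": "send_rows", "arguments": {"rows": [[[2, 0, 0.2, 0, 0, 0, 20], [4, 0, 0.2, 0, 0, 0, 20], [6, 0, 0.2, 0, 0, 0, 20], [8, 0, 0.2, 0, 0, 0, 20], [10, 0, 0.2, 0, 0, 0, 20], [12, 0, 0.2, 0, 0, 0, 20], [12, 0, 0.2, 0, 0, 0, 20], [12, 0, 0.2, 0, 0, 0, 20]]]}}

```text
clock: 20.75
position: [0.6377, -0.0274, 0.2344]
ee_rot: [-1.147, 1.246, 1.146]
force: [0.5, 0.5, -0.7]
width: 0.449
```

Run:
```python
from tip import *
im,d=optics.get_image('side'); cv2.imwrite(f"pics/s13.png",cv2.resize(im[120:240,380:520],None,fx=5,fy=5,interpolation=cv2.INTER_CUBIC)[:,:,::-1])
s=arm.observe(); print(s['position']*1000,s['force'],s['ft_torque'],s['width'])
```

```text
[637.8 -27.4 234.5] [0.3 0.8 1. ] [-0.  0.  0.] 0.4465661749526402
```

View pics/s13.png

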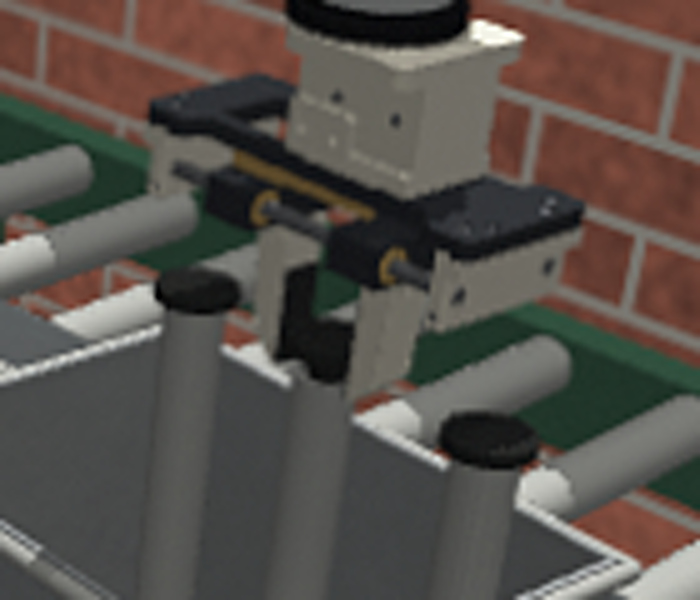

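The stem is entering the bore with no contact force. I'll carry on down to the seat.

Call:
{"name": "send_rows", "arguments": {"rows": [[[1.5, 0, 0, 0, 0, 0, 20], [3, 0, 0, 0, 0, 0, 20], [4.5, 0, 0, 0, 0, 0, 20], [6, 0, 0, 0, 0, 0, 20], [7, 0, 0, 0, 0, 0, 20], [8, 0, 0, 0, 0, 0, 20], [8, 0, 0, 0, 0, 0, 20], [8, 0, 0, 0, 0, 0, 20]]]}}

```text
clock: 21.6
position: [0.6378, -0.0274, 0.2265]
ee_rot: [-1.147, 1.246, 1.146]
force: [0.6, 0.2, -0.8]
width: 0.453
```

Call:
{"name": "send_rows", "arguments": {"rows": [[[0.5, 0, 0, 0, 0, 0, 20], [1, 0, 0, 0, 0, 0, 20], [1.5, 0, 0, 0, 0, 0, 20], [2, 0, 0, 0, 0, 0, 20], [2.5, 0, 0, 0, 0, 0, 20], [3, 0, 0, 0, 0, 0, 20], [3, 0, 0, 0, 0, 0, 20], [3, 0, 0, 0, 0, 0, 20]]]}}

```text
clock: 22.4
position: [0.6383, -0.0274, 0.2246]
ee_rot: [-1.148, 1.245, 1.144]
force: [-0.9, -0.7, 7.5]
width: 0.45
```

Contact came at the predicted seating height (TCP 0.2246). I'll press a little to be sure.

Call:
{"name": "send_rows", "arguments": {"grip_force": 25, "rows": [[[0, 0, 0, 0, 0, 0, 20], [0.5, 0, 0, 0, 0, 0, 20], [1, 0, 0, 0, 0, 0, 20], [1.5, 0, 0, 0, 0, 0, 20], [2, 0, 0, 0, 0, 0, 20], [2, 0, 0, 0, 0, 0, 20], [2, 0, 0, 0, 0, 0, 20], [2, 0, 0, 0, 0, 0, 20]]]}}

```text
clock: 23.2
position: [0.6394, -0.0273, 0.2246]
ee_rot: [-1.149, 1.242, 1.142]
force: [-2.8, -0.9, 16.8]
width: 0.44
```

Run:
```python
from tip import *
im,d=optics.get_image('side'); cv2.imwrite(f"pics/s14.png",cv2.resize(im[120:240,380:520],None,fx=5,fy=5,interpolation=cv2.INTER_CUBIC)[:,:,::-1])
s=arm.observe(); print(s['position']*1000,s['force'],s['ft_torque'],s['width'])
```

```text
[639.4 -27.4 224.5] [-2.2  0.2 16.8] [ 0.1  0.6 -0. ] 0.4445560198353861
```

View pics/s14.png

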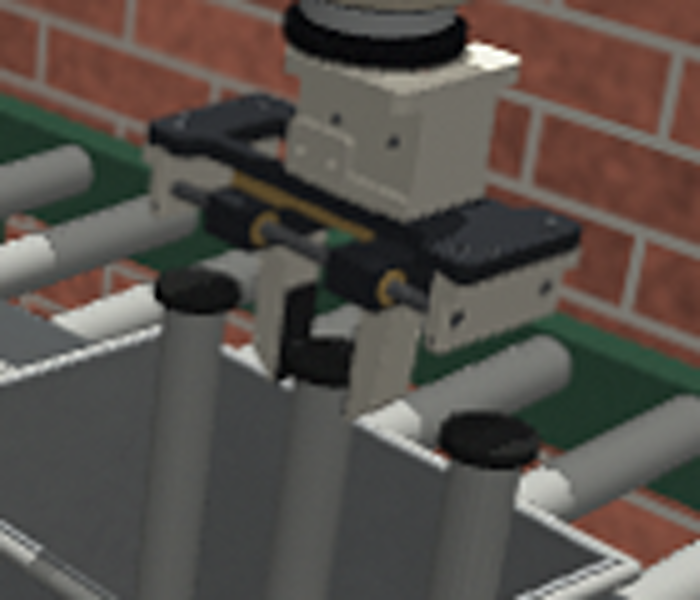

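The plug hit a hard stop (17 N with no advance) and its head sits on the mouth as on the mates. I'll unload, release and retreat.

Call:
{"name": "send_rows", "arguments": {"rows": [[[-1, 0, 0, 0, 0, 0, 20], [-2, 0, 0, 0, 0, 0, 20], [-2.5, 0, 0, 0, 0, 0, 48], [-2.5, 0, 0, 0, 0, 0, 52], [-2.5, 0, 0, 0, 0, 0, 56], [-2.5, 0, 0, 0, 0, 0, 62], [-2.5, 0, 0, 0, 0, 0, 62], [-2.5, 0, 0, 0, 0, 0, 62]]]}}

```text
clock: 24.05
position: [0.6377, -0.0274, 0.2239]
ee_rot: [-1.147, 1.246, 1.146]
force: [0.3, -0.8, -0.7]
width: 0.619
```

Call:
{"name": "send_rows", "arguments": {"rows": [[[-4, 0, 0, 0, 0, 0, 62], [-12, 0, 0, 0, 0, 0, 62], [-22, 0, 0, 0, 0, 0, 62], [-36, 0, 0, 0, 0, 0, 62], [-52, 0, 0, 0, 0, 0, 62], [-70, 0, 0, 0, 0, 0, 62], [-90, 0, 0, 0, 0, 0, 62], [-110, 0, 0, 0, 0, 0, 62]]]}}

```text
clock: 24.85
position: [0.6376, -0.0275, 0.3362]
ee_rot: [-1.148, 1.245, 1.145]
force: [0.7, -0.9, 1.2]
width: 0.621
```

Call:
{"name": "send_rows", "arguments": {"rows": [[[0, 4, 40, 0, 0, 0, 62], [0, 8, 80, 0, 0, 0, 62], [0, 12, 120, 0, 0, 0, 62], [0, 16, 160, 0, 0, 0, 62], [0, 20, 200, 0, 0, 0, 62], [0, 24, 235, 0, 0, 0, 62], [0, 26, 255, 0, 0, 0, 62], [0, 26, 260, 0, 0, 0, 62]]]}}

```text
clock: 25.65
position: [0.633, 0.2366, 0.3346]
ee_rot: [-1.149, 1.244, 1.149]
force: [-0.3, 0.1, -0.5]
width: 0.62
```

Run:
```python
from tip import *
np.set_printoptions(precision=4,suppress=True)
for n in ("side","top"):
    im,d=optics.get_image(n); cv2.imwrite(f"pics/{n}15.png",cv2.resize(im[60:260,240:520],None,fx=2.8,fy=2.8,interpolation=cv2.INTER_CUBIC)[:,:,::-1])
    X=cloud(n,d).reshape(-1,3)
    for c0 in ((.648,.063),(.638,-.027),(.633,-.116)):
        q=X[(X[:,2]>.238)&(X[:,2]<.262)&(np.hypot(*(X[:,:2]-c0).T)<.035)]; print(n,len(q),np.median(q[:,2]),cv2.minEnclosingCircle(q[:,:2].astype(np.float32)))
print(arm.observe()['position'],arm.observe()['clock'])
```

```text
side 143 0.244507329899601 ((0.6478270292282104, 0.06061374023556709), 0.021917907521128654)
side 155 0.24453051936027914 ((0.6345984935760498, -0.029677366837859154), 0.023419763892889023)
side 196 0.2444688808165923 ((0.6321073770523071, -0.11764910072088242), 0.022767987102270126)
top 0 nan ((0.0, 0.0), 0.0)
top 0 nan ((0.0, 0.0), 0.0)
top 519 0.24452056354780882 ((0.6344044208526611, -0.1159326583147049), 0.021633347496390343)
[0.6339 0.2331 0.3344] 25.75
  return _methods._mean(a, axis=axis, dtype=dtype,
  ret = ret.dtype.type(ret / rcount)
```

View pics/side15.png

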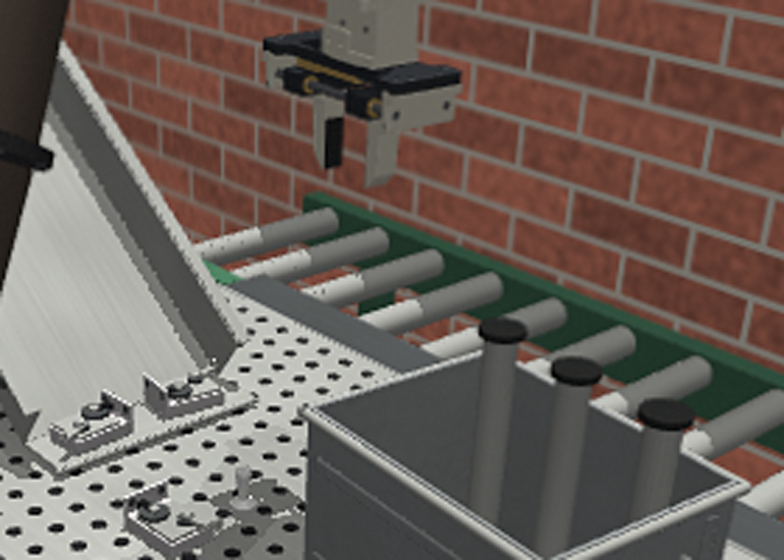

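View pics/top15.png

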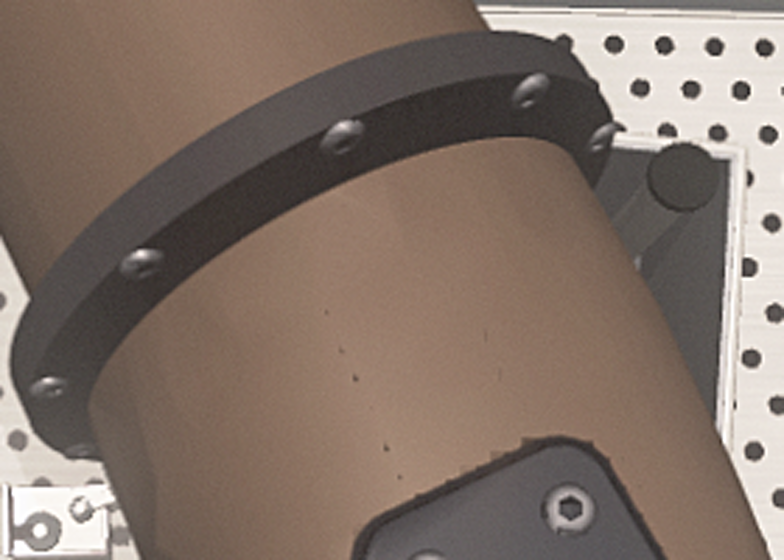

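The side view shows all three plug heads, at crop (502,330), (576,370) and (665,413). Their tops are all level at 0.2445 m, the mates haven't moved, and the latch and knob lie where they were. The robot touches nothing, so I'm handing in.

```bash
python3 -c "
from cell import arm
print(arm.sign_off())"
```

```text
the job is handed in; nothing more can be done
None
```

The job is done and handed in at about 26 s of the 61 s allowed. The fallen tube now stands upright on its flange in the middle place, and the smaller plug from the shelf is seated in its mouth.

**What I did:** I gripped the tube near its mouth, in line with its axis, and lifted it about 4 mm. I then turned it up inside the tote, clear of the +x wall, set it down and let go. After that I took the 42 mm plug from the shelf and pressed it in. It stopped hard at 17 N, at the predicted seating height.

**Last checks:**
- **Plug heads:** in the side view the new head's top is level with the two mates', all at 0.2445 m.
- **Mates:** their positions agree with the first measurements to about 2–3 mm, within the cameras' accuracy; neither was touched.
- **Latch and knob:** both look to be where they lay in the side picture; I did not measure them again.
- **Robot:** it was clear of everything at hand-in.

**What was limited or disagreed:**
- **Top camera:** in the last picture the arm hid the repaired tube and one mate, so their final check is from the side view only.
- **Mouth position:** the cameras and the gripper differed by about 1–2 mm on where the mouth was, which did not affect the fit.
- **Wrist joint:** during the tip-up joint 6 came close to its lower limit. The lowest printed readings were 0.134 rad and one rounded to 0.1, against a limit of 0.12, and the arm lagged briefly before catching up. I did not record the exact minimum.

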